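# Nest U-channels in a transport cradle and pin the keeper bar over them

## Task

Pack the U-channels for transport: lay the two long ones legs up in the two slots of the blue cradle, then nest every short one legs down over the middle so that one of its legs sits inside each long channel. Lay the yellow keeper bar on the two lugs with its holes lined up with theirs, then push a locking pin fully home through bar and lug at each end; leave the timer and the vial at the back where they are.

Things in the scene. Friction and masses are not known exactly. Their poses are not given: they have to be found in the camera images.
- cradle: Fixed blue cradle, plate 206 x 164 x 8 mm; origin at the centre of its underside (z = 0), x along the channels. On its floor (plate top, 8 mm up) are two slots for the long channels, 124 (x) x 62 (y) mm, centred at x = 0, y = +42 and -42 mm, bounded by grey strips 6 mm high (middle strip 22 mm wide, y = 0). A lug stands at each end, x = +-82 mm.
- lug_hole0 (a point): Centre of the mouth of the hole in the lug at the cradle's -x end (y = 0), 46 mm above the table. The lug is a dark block 34 x 34 mm, 38 mm tall, with a vertical 14 mm hole down to the cradle floor.
- lug_hole1 (a point): The same for the lug at the cradle's +x end.
- keeper: Loose flat yellow keeper bar 198 (x) x 30 (y) x 10 (z) mm, 0.15 kg; origin at the centre of its underside. 14 mm through holes 82 mm either side of the centre on x, spaced as the lug holes; either end fits either lug. On the lugs its underside is 46 mm above the table, 4 mm clear of nested channels.
- keeper_hole0 (a point): Centre of the lower mouth of the keeper hole at the bar's own x = -82 mm.
- keeper_hole1 (a point): Centre of the lower mouth of the keeper hole at the bar's own x = +82 mm.
- pin_stand: Fixed black stand 36 (x) x 92 (y) x 50 (z) mm, origin at the centre of its underside, in which the two pins are parked upright 28 mm either side of the centre on y, in 12 mm holes.
- up_a: Long aluminium U-channel 110 (x, its length) x 56 (y) x 30 (z) mm, walls and web 4 mm, 0.14 kg, lying legs UP (open side up); origin at the centre of its underside. Grip it across the 56 mm width. Seated in a slot its origin is 8 mm above the table.
- down_a: Short steel U-channel 50 (x, its length) x 56 (y) x 30 (z) mm, walls and web 4 mm, 0.07 kg, lying legs DOWN; origin at the centre of its footprint, level with the leg edges. Grip it across the 56 mm width. Nested over the cradle's middle strip its origin is 12 mm and its top 42 mm above the table. One or two short channels are present.
- pin_a: Steel locking pin, upright; origin at its tip (bottom), z up to the head. Shank 10 mm diameter, 44 mm long, tapered over the last 9 mm; then a 23 mm flange 4 mm thick; then a red grip, 19 mm diameter, 48 to 76 mm above the tip. 0.05 kg. Parked tip 6 mm above the table; fully home the flange lies on the keeper and the tip is 12 mm above the table.
- up_b: Long aluminium U-channel 110 (x, its length) x 56 (y) x 30 (z) mm, walls and web 4 mm, 0.14 kg, lying legs UP (open side up); origin at the centre of its underside. Grip it across the 56 mm width. Seated in a slot its origin is 8 mm above the table.
- down_b: Short steel U-channel 50 (x, its length) x 56 (y) x 30 (z) mm, walls and web 4 mm, 0.07 kg, lying legs DOWN; origin at the centre of its footprint, level with the leg edges. Grip it across the 56 mm width. Nested over the cradle's middle strip its origin is 12 mm and its top 42 mm above the table. One or two short channels are present.
- pin_b: Steel locking pin, upright; origin at its tip (bottom), z up to the head. Shank 10 mm diameter, 44 mm long, tapered over the last 9 mm; then a 23 mm flange 4 mm thick; then a red grip, 19 mm diameter, 48 to 76 mm above the tip. 0.05 kg. Parked tip 6 mm above the table; fully home the flange lies on the keeper and the tip is 12 mm above the table.
- timer: Grey bench timer 40 x 62 x 17 mm, a bystander at the back; origin centre of underside.
- vial: Glass sample vial 27 mm across, 70 mm high, a bystander at the back; origin centre of underside.
- sieve_shaker: Fixed sieve shaker to the right of the cradle, 380 (x) x 300 (y) mm, 0.7 m tall: keep the arm clear of it. Origin at the centre of its underside.
Things that resemble listed ones, but are neither listed nor needed, are in the scene too. Leave any purple look-alike of the pin_a alone.

How it is judged (in metres and radians):
On the way, in this order (a step that is already met when the one before it is completed fails the run):
1. all channels present are nested in the cradle (z of up_a in the frame of cradle between 0.005 and 0.012 m and x of up_a in the frame of cradle between -0.012 and 0.012 m and (y of up_a in the frame of cradle between 0.034 and 0.05 m or y of up_a in the frame of cradle between -0.05 and -0.034 m) and angle between each of up_a, up_b, down_a, down_b's own z axis and vertical below 0.08 rad and angle between the x axis of each of up_a, up_b and the x axis of cradle, either way round below 0.1 rad and z of up_b in the frame of cradle between 0.005 and 0.012 m and x of up_b in the frame of cradle between -0.012 and 0.012 m and (y of up_b in the frame of cradle between 0.034 and 0.05 m or y of up_b in the frame of cradle between -0.05 and -0.034 m) and z of down_a in the frame of cradle between 0.009 and 0.016 m and x of down_a in the frame of cradle between -0.05 and 0.05 m and y of down_a in the frame of cradle between -0.012 and 0.012 m and angle between the x axis of each of down_a, down_b and the x axis of cradle, either way round below 0.15 rad and z of down_b in the frame of cradle between 0.009 and 0.016 m and x of down_b in the frame of cradle between -0.05 and 0.05 m and y of down_b in the frame of cradle between -0.012 and 0.012 m), for 0.2 s.
2. the keeper bar lies on both lugs with its holes lined up (z of keeper in the frame of cradle between 0.043 and 0.05 m and angle between keeper's own z axis and vertical below 0.06 rad and ((horizontal distance between keeper_hole0 and lug_hole0 below 0.005 m and horizontal distance between keeper_hole1 and lug_hole1 below 0.005 m) or (horizontal distance between keeper_hole0 and lug_hole1 below 0.005 m and horizontal distance between keeper_hole1 and lug_hole0 below 0.005 m))), for 0.2 s.
3. both pins are fully home through bar and lugs (all of step 2 and z of pin_a in the frame of cradle between 0.006 and 0.0155 m and angle between each of pin_a, pin_b's own z axis and vertical below 0.15 rad and (horizontal distance between pin_a and lug_hole0 below 0.005 m or horizontal distance between pin_a and lug_hole1 below 0.005 m) and z of pin_b in the frame of cradle between 0.006 and 0.0155 m and (horizontal distance between pin_b and lug_hole0 below 0.005 m or horizontal distance between pin_b and lug_hole1 below 0.005 m)), for 0.2 s.
At the end, for the whole second after the job is handed in: Long channels legs up on the slot floors (12 mm along, 8 mm across, 0.1 rad); every short channel present nested legs down over both (12 mm of midline, 50 mm along, 0.15 rad); keeper level on the lugs, holes within 5 mm; a pin upright in each, flange on the bar to 3.5 mm; all at rest (all of step 1 and all of step 3 and linear speed of each of up_a, up_b, down_a, down_b, keeper, pin_a, pin_b below 0.02 m/s); the robot touches nothing.
It fails at once if the timer or vial is moved more than 4 cm (distance of any of timer, vial from where it was at the start of the episode above 0.04 m).
Of down_a, down_b only 1 to 2 are there at a start; the rules pass over those that are not, and their reading is None.
At some moment in a run one of up_a may be knocked a few centimetres aside while the robot is not near it.
It also fails if it takes over 210 s, if anything falls off the work surface, if the arm or the gripper's body presses on something with over 40 N, if the wrist force passes 120 N, or if a joint passes its speed limit or range.

## Robot

A 6-joint arm with a two-finger parallel gripper is mounted at the origin on a cart in front of the work surface, level with it; the furniture and walls round the work are solid. World frame = base frame: x ahead of the robot, y to its left, z up, the work surface at z = 0. Lengths are in mm, angles in rad, forces in N, time in s.
With the tool pointing down it reaches from about 350 to 775 mm from the base axis. Payload 7.3 kg.
Tool frame: the origin (TCP) lies at the very end of the fingers, on their centre line; the grasp point (between the pads) lies 19 mm behind it; x points along the fingers, y is the direction in which the jaws open and shut, and the axes are right-handed (so a half turn about x gives the same grasp; the last joint's range is limited). The gripper opens to 92 mm and grips with 3 to 60 N. Pads are 19 mm wide; open, the fingers measure 130 mm over their backs; the gripper's body (75 mm by 190 mm) begins 47 mm behind the grasp point.
Start: joints at [-1.485, 0.342, 1.524, -0, 1.275, -0.146], TCP at [120.63, -510.973, 226.741] pointing down, gripper open.
Joint ranges: [-2.53, 2.53], [-0.77, 2.02], [0.04, 2.7], [-1, 4.14], [0.28, 2.66], [-3.11, 3.11]. Speed limits (rad/s): [2.57, 2.57, 3.14, 3.14, 3.14, 3.14].

## Interface

Orientations are given as [roll, pitch, yaw] about the fixed x, y, z axes, in that order (R = Rz(yaw) Ry(pitch) Rx(roll)).
In Python, from plant import bot gives the robot as it stands.
- The arm moves only by the tool step_arm, never from a script. Its argument "targets" is a list that holds one entry, the list of rows, each a list of 4 numbers: the shift along the tool's x, y, z in m, then the turn about the tool's x in degrees. A call has exactly 5 rows; each row is the pose to reach, as a shift and turn from the pose measured when the call began, along the tool's axes at that moment; what a row does not reach only later rows make up. A row lasts 1/12 s, in which the tool goes at most 41.7 mm and 7.16 degrees, less where a joint would pass 70% of its speed; a pose out of reach is approached as far as the arm can. A call with a gripper value outside its range is refused whole. "jaw" is the closure, from 0 (fully open) to 1 (shut), set as the call begins (left out, the last holds). The fingers move at their own pace and stop on an object; the grip force is fixed at half the most. Time passes only in rows, so rows that repeat a pose let the fingers close, or fill a call up. It gives the time, the measured TCP pose, the force and the opening at its end, in the units of the state.
- bot.get_obs(): the state, without advancing time (a new reading comes with each control period).
- bot.capture(name): name is "side" or "top"; returns a dict with "color" (420x560x3 uint8, red, green, blue), "depth" (420x560 float32, mm along the optical axis (not along the pixel's ray), 0 where there is no reading), "fov_y" (degrees; the focal length in pixels is half the picture's height over the tangent of half this angle, whatever the lens; pixels are square), "cx", "cy" (the principal point, pixels), "dist_coeffs" ([k1, k2, p1, p2, k3] as OpenCV has them; the pictures are not rectified), "rvec" (rotation vector, rad) and "tvec" (3), from world to camera coordinates, as OpenCV has them. Camera axes: x right, y down, z forward; pixel columns grow to the right and rows downward; lengths in mm; the calibration is good to about 2 mm. A picture is of the moment at which its call begins.
- bot.close_job(): hands the job in, once; it reports no verdict.
The state is a dict: "time": time; "joint_positions": joint angles; "dq": joint speeds; "tau": joint torques, N m; "tool_pos": TCP position; "tcp_rot": TCP orientation; "contact_force": force on the tool from outside, world axes, zero at the start; "moment": the same for the moment, N m; "grip_width": finger opening in mm.
Only numpy, scipy, OpenCV 4.12 (cv2) and the standard library are available. Lean on these libraries where they do the work, as an engineer would, in place of code of your own. Each camera call takes 0.05 s, during which the arm holds its last target. There are 200 camera calls.

## Working session

There is one attempt and no reset: what is moved stays moved. The work goes in short steps, Python scripts to look and compute and a tool call to move; the robot and the scene stay as the last step left them, time stands still between calls to the robot, and variables do not carry over. Pictures are saved under pics/ and viewed, about 12 in all and at most 16, crops included, and the job is handed in when it is done.

Besides the shell and the picture viewer there is one more tool, called after "Request:" as name(argument=value, ...) on one line, values as JSON. step_arm: Moves the arm, as the interface text tells. Its arguments: {"type":"object","properties":{"targets":{"type":"array","items":{"type":"array","items":{"type":"array","items":{"type":"number"}}}},"jaw":{"type":"number"}},"required":["targets"]}

```bash
mkdir -p pics; cat > h.py <<'E'
import numpy as np,cv2
from plant import bot
def cap(name,save=None):
    c=bot.capture(name)
    f=c['color'].shape[0]/2/np.tan(np.radians(c['fov_y'])/2)
    c['K']=np.array([[f,0,c['cx']],[0,f,c['cy']],[0,0,1.]])
    c['R']=cv2.Rodrigues(np.array(c['rvec'],float))[0]; c['t']=np.array(c['tvec'],float).ravel()
    c['d']=np.array(c['dist_coeffs'],float)
    if save: cv2.imwrite('pics/'+save,c['color'][...,::-1])
    return c
def cloud(c):
    h,w=c['depth'].shape
    u,v=np.meshgrid(np.arange(w),np.arange(h))
    p=cv2.undistortPoints(np.stack([u,v],-1).reshape(-1,1,2).astype(float),c['K'],c['d']).reshape(h,w,2)
    z=c['depth'].astype(float)
    P=np.dstack([p[...,0]*z,p[...,1]*z,z])
    W=(P-c['t'])@c['R']; W[z==0]=np.nan
    return W
def ortho(cs,x0,x1,y0,y1,s=0.5):
    # top-down map, px = 1/s mm ; row grows with -x, col grows with -y
    H=int((x1-x0)*s);Wd=int((y1-y0)*s)
    im=np.zeros((H,Wd,3),np.uint8);z=np.full((H,Wd),-1e3)
    for c in cs:
        W=cloud(c).reshape(-1,3);C=c['color'].reshape(-1,3)
        ok=~np.isnan(W[:,0]);W=W[ok];C=C[ok]
        o=np.argsort(W[:,2]);W=W[o];C=C[o]
        r=((x1-W[:,0])*s).astype(int);q=((y1-W[:,1])*s).astype(int)
        k=(r>=0)&(r<H)&(q>=0)&(q<Wd)
        im[r[k],q[k]]=C[k];z[r[k],q[k]]=W[k,2]
    return im,z
E
python3 - <<'E'
from h import *
print(bot.get_obs())
t=cap('top','top0.png');s=cap('side','side0.png')
for c in(t,s):
    print(c['fov_y'],c['d'],-c['R'].T@c['t'],c['R'].round(2).tolist())
    W=cloud(c);print(W[::60,::80].round(0).tolist())
E
```

```text
{'time': 0.0, 'joint_positions': array([-1.48501882e+00,  3.42691369e-01,  1.52503062e+00, -1.00094401e-05,
        1.27538294e+00, -1.45985129e-01]), 'dq': array([ 0.00071345, -0.0006753 , -0.00023512,  0.00058093, -0.00071923,
       -0.00039266]), 'tau': array([ 2.26890629e-04, -4.31245458e+01, -2.44221246e+01,  7.17328792e-02,
        5.61536278e-02, -1.47490937e-04]), 'tool_pos': array([ 120.57983127, -510.54447747,  226.05648362]), 'tcp_rot': array([-1.71045238,  1.56928402,  1.66290584]), 'contact_force': array([ 0.67547206, -0.14959717,  0.92830253]), 'moment': array([-0.0360959 , -0.02355246,  0.0082311 ]), 'grip_width': 91.91194121817469}
53.8528221348886 [-0.11421985  0.          0.          0.          0.        ] [506.299933   175.04979206 983.00094107] [[-0.02, -1.0, 0.01], [-0.99, 0.02, -0.11], [0.11, -0.01, -0.99]]
[[[841.0, 520.0, 527.0], [985.0, 519.0, 306.0], [1006.0, 380.0, 259.0], [1005.0, 224.0, 252.0], [1008.0, 67.0, 246.0], [1005.0, -91.0, 255.0], [1006.0, -254.0, 267.0]], [[764.0, 520.0, 509.0], [874.0, 519.0, 283.0], [1004.0, 442.0, 14.0], [1007.0, 241.0, -3
[... 1486 characters left out ...]
 -1.0, 65.0], [607.0, -69.0, 245.0], [703.0, -393.0, -1.0]], [[589.0, 557.0, 415.0], [750.0, 520.0, 164.0], [805.0, 386.0, 12.0], [748.0, 215.0, 0.0], [678.0, 45.0, 7.0], [567.0, -80.0, 97.0], [521.0, -251.0, 69.0]], [[684.0, 679.0, 149.0], [558.0, 513.0, 266.0], [658.0, 422.0, 10.0], [601.0, 262.0, 1.0], [538.0, 104.0, 6.0], [468.0, -43.0, 33.0], [420.0, -215.0, -1.0]], [[683.0, 783.0, -65.0], [539.0, 574.0, 105.0], [532.0, 453.0, 1.0], [465.0, 305.0, 28.0], [414.0, 157.0, 16.0], [556.0, -271.0, -799.0], [453.0, -544.0, -799.0]], [[438.0, 667.0, 211.0], [484.0, 632.0, -34.0], [418.0, 481.0, -2.0], [559.0, 346.0, -795.0], [462.0, 87.0, -797.0], [365.0, -172.0, -802.0], [184.0, 44.0, 282.0]]]
```

View pics/top0.png

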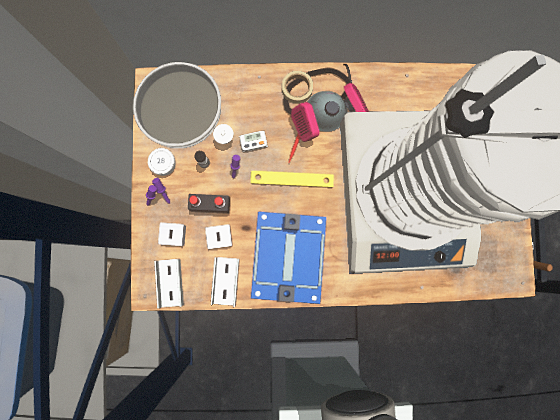

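View pics/side0.png

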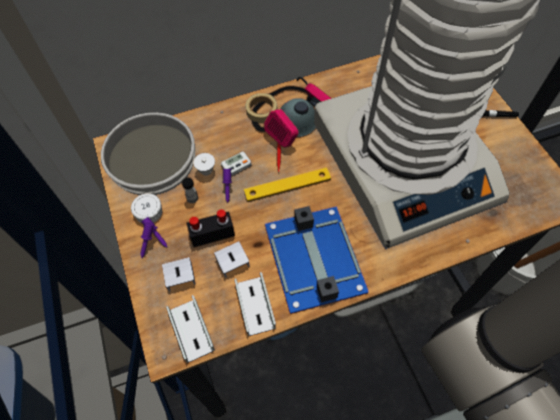

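```bash
cat >> h.py <<'E'
from scipy.optimize import minimize
S=4
def box(lx,ly,z0,z1):
    return np.array([[a*lx/2,b*ly/2,z] for a in(-1,1) for b in(-1,1) for z in(z0,z1)])
def cyl(r,z0,z1):
    a=np.linspace(0,2*np.pi,24,endpoint=False)
    return np.array([[r*np.cos(t),r*np.sin(t),z] for t in a for z in(z0,z1)])
def proj(c,P):
    return cv2.projectPoints(np.asarray(P,float).reshape(-1,1,3),np.array(c['rvec'],float),c['t'],c['K'],c['d'])[0].reshape(-1,2)
def place(V,p):
    k,s=np.cos(p[2]),np.sin(p[2])
    return V@np.array([[k,s,0],[-s,k,0],[0,0,1]])+[p[0],p[1],0]
def hull(c,V,p): return cv2.convexHull(proj(c,place(V,p)).astype(np.float32)).reshape(-1,2)
COL={'blue':lambda h,s,v:(h>100)&(h<125)&(s>120)&(v>60),'yellow':lambda h,s,v:(h>20)&(h<35)&(s>170)&(v>150),
 'red':lambda h,s,v:((h<6)|(h>174))&(s>150)&(v>90),'white':lambda h,s,v:(s<50)&(v>75),'black':lambda h,s,v:(v<60)}
def blob(c,col,p,rad,V):
    "hull of the coloured blob near world place p"
    hsv=cv2.cvtColor(c['color'],cv2.COLOR_RGB2HSV).astype(int)
    m=COL[col](*[hsv[...,i] for i in range(3)]).astype(np.uint8)
    roi=np.zeros_like(m);cv2.fillPoly(roi,[hull(c,V*np.array([rad,rad,1]),p).astype(int)],1);m&=roi
    n,l,st,_=cv2.connectedComponentsWithStats(m)
    keep=[i for i in range(1,n) if st[i,4]>=max(6,.15*st[1:,4].max())]
    if not keep:return None
    ys,xs=np.nonzero(np.isin(l,keep))
    q=np.concatenate([np.stack([xs+a,ys+b],1) for a in(-.5,.5) for b in(-.5,.5)])
    return cv2.convexHull(q.astype(np.float32)).reshape(-1,2)
def fit(cs,col,V,p0,rad=1.3,yaw=True):
    hs=[(c,blob(c,col,p0,rad,V)) for c in cs];hs=[x for x in hs if x[1] is not None]
    def loss(q):
        p=[q[0],q[1],q[2]/50 if yaw else p0[2]];L=0
        for c,h in hs:
            g=hull(c,V,p);i=cv2.intersectConvexConvex(g,h)[0];A=cv2.contourArea(g);B=cv2.contourArea(h)
            L+=1-i/(A+B-i)
        return L/len(hs)
    q0=np.array([p0[0],p0[1],p0[2]*50])
    for st in(8,3):
        r=minimize(loss,q0,method='Nelder-Mead',options=dict(initial_simplex=q0+np.vstack([np.zeros(3),np.eye(3)*st]),xatol=.02,fatol=1e-5,maxiter=400));q0=r.x
    return np.array([q0[0],q0[1],q0[2]/50 if yaw else p0[2]]),r.fun
LONG=box(110,56,0,30);SHORT=box(50,56,0,30);CR=box(206,164,0,8);KB=box(198,30,0,10);GRIP=cyl(9.5,54,82);STAND=box(36,92,0,50)
E
cat > m.py <<'E'
from h import *
t=cap('top');s=cap('side');W=cloud(t)
def at(u,v): return W[v-1:v+2,u-1:u+2].reshape(-1,3).mean(0)
for n,col,V,px,yw,y in [('cradle','blue',CR,(289,257),0,1),('keeper','yellow',KB,(291,180),1.57,1),('longL','white',LONG,(164,283),0,1),('longR','white',LONG,(220,282),0,1),
  ('shortL','white',SHORT,(165,235),0,1),('shortR','white',SHORT,(211,237),0,1),('stand','black',STAND,(208,203),0,1),('pinL','red',GRIP,(193,202),0,0),('pinR','red',GRIP,(220,202),0,0)]:
    p=at(*px);p0=[p[0],p[1],yw]
    for cs in([t],[s],[t,s]):
        r=fit(cs,col,V,p0,1.5 if V is GRIP else 1.25,y);print(n,p.round(0) if cs==[t] else '',r[0].round(3),round(r[1],3))
k=(W[...,1]<20)&(W[...,1]>-110)&(W[...,0]>380)&(W[...,0]<800)&(W[...,2]>15)
Q=W[k]
for z0,z1 in((60,75),(75,105),(105,200),(200,400),(400,700)):
    q=Q[(Q[:,2]>z0)&(Q[:,2]<z1)]
    for a in range(380,800,70):
        e=q[(q[:,0]>a)&(q[:,0]<a+70)]
        if len(e)>3: print(z0,z1,'x',a,'ymax',np.percentile(e[:,1],98).round(0),len(e),'zmed',np.median(e[:,2]).round())
E
python3 m.py
```

```text
cradle [508. 129.  13.] [ 5.08396e+02  1.29566e+02 -9.80000e-02] 0.004Traceback (most recent call last):
  File "m.py", line 8, in <module>
    r=fit(cs,col,V,p0,1.5 if V is GRIP else 1.25,y);print(n,p.round(0) if cs==[t] else '',r[0].round(3),round(r[1],3))
                                                                          ^^^^^^^
ValueError: The truth value of an array with more than one element is ambiguous. Use a.any() or a.all()
```

```bash
sed -i "s/if cs==\[t\] else ''/if len(cs)==1 else ''/" m.py; python3 m.py
```

```text
h.py:50: RuntimeWarning: invalid value encountered in cast
  roi=np.zeros_like(m);cv2.fillPoly(roi,[hull(c,V*np.array([rad,rad,1]),p).astype(int)],1);m&=roi
Traceback (most recent call last):
  File "m.py", line 8, in <module>
    r=fit(cs,col,V,p0,1.5 if V is GRIP else 1.25,y);print(n,p.round(0) if len(cs)==1 else '',r[0].round(3),round(r[1],3))
  File "h.py", line 67, in fit
    r=minimize(loss,q0,method='Nelder-Mead',options=dict(initial_simplex=q0+np.vstack([np.zeros(3),np.eye(3)*st]),xatol=.02,fatol=1e-5,maxiter=400));q0=r.x
  File "h.py", line 64, in loss
    return L/len(hs)
           ~^~~~~~~~
ZeroDivisionError: division by zero
```

```bash
sed -i "s/W\[v-1:v+2,u-1:u+2\].reshape(-1,3).mean(0)/np.nanmedian(W[v-4:v+5,u-4:u+5].reshape(-1,3),0)/" m.py; python3 m.py
```

```text
cradle [508. 129.  13.] [ 5.08382e+02  1.29549e+02 -9.90000e-02] 0.004
cradle [508. 129.  13.] [ 5.08829e+02  1.29776e+02 -9.60000e-02] 0.017
cradle  [ 5.08403e+02  1.29689e+02 -9.80000e-02] 0.011Traceback (most recent call last):
  File "m.py", line 8, in <module>
    r=fit(cs,col,V,p0,1.5 if V is GRIP else 1.25,y);print(n,p.round(0) if len(cs)==1 else '',r[0].round(3),round(r[1],3))
  File "h.py", line 67, in fit
    r=minimize(loss,q0,method='Nelder-Mead',options=dict(initial_simplex=q0+np.vstack([np.zeros(3),np.eye(3)*st]),xatol=.02,fatol=1e-5,maxiter=400));q0=r.x
    res = _minimize_neldermead(fun, x0, args, callback, bounds=bounds,
                               **options)
    fsim[k] = func(sim[k])
              ~~~~^^^^^^^^
    fx = function(np.copy(x), *(wrapper_args + args))
  File "h.py", line 64, in loss
    return L/len(hs)
           ~^~~~~~~~
ZeroDivisionError: division by zero
```

```bash
sed -i "s/if not keep:return None/if not keep:print('none',hsv[roi>0].mean(0),np.median(hsv[roi>0],0));return None/; s/(h>20)&(h<35)&(s>170)&(v>150)/(h>20)\&(h<38)\&(s>130)\&(v>110)/; s/hs=\[x for x in hs if x\[1\] is not None\]/&\n    if not hs:return np.array(p0),9./" h.py; python3 m.py
```

```text
cradle [508. 129.  13.] [ 5.08399e+02  1.29569e+02 -9.80000e-02] 0.004
cradle [508. 129.  13.] [ 5.08837e+02  1.29806e+02 -9.50000e-02] 0.017
cradle  [ 5.08427e+02  1.29688e+02 -9.70000e-02] 0.011
keeper [692. 120.   9.] [695.619 118.243   1.515] 0.064
keeper [692. 120.   9.] [697.632 117.638   1.509] 0.047
keeper  [696.179 118.094   1.516] 0.075
longL [451. 425.   3.] [4.53210e+02 4.12091e+02 7.00000e-02] 0.086
longL [451. 425.   3.] [4.50930e+02 4.12677e+02 6.80000e-02] 0.076
longL  [4.52563e+02 4.12783e+02 6.90000e-02] 0.091
longR [452. 292.   4.] [ 4.55349e+02  2.80168e+02 -9.00000e-02] 0.077
longR [452. 292.   4.] [ 4.53540e+02  2.81487e+02 -8.10000e-02] 0.099
longR  [ 4.54857e+02  2.81214e+02 -8.00000e-02] 0.099
shortL [563. 416.  29.] [ 5.66051e+02  4.05314e+02 -4.00000e-02] 0.109
shortL [563. 416.  29.] [5.73891e+02 4.06661e+02 1.70000e-02] 0.165
shortL  [ 5.67511e+02  4.05039e+02 -7.40000e-02] 0.148
shortR [557. 309.  29.] [5.59867e+02 2.94543e+02 1.40000e-01] 0.138
shortR [557. 309.  29.] [ 5.64734e+02  2.96829e+02 -2.00000e-02] 0.199
shortR  [5.60092e+02 2.94871e+02 1.2100
[... 626 characters left out ...]
 75 x 730 ymax -1.0 42 zmed 67.0
75 105 x 450 ymax -58.0 4 zmed 75.0
75 105 x 520 ymax -9.0 1262 zmed 84.0
75 105 x 590 ymax -6.0 700 zmed 93.0
75 105 x 660 ymax -4.0 733 zmed 93.0
75 105 x 730 ymax -4.0 1243 zmed 82.0
105 200 x 520 ymax -67.0 415 zmed 159.0
105 200 x 590 ymax -32.0 720 zmed 159.0
105 200 x 660 ymax -47.0 394 zmed 159.0
105 200 x 730 ymax -69.0 54 zmed 159.0
200 400 x 520 ymax -75.0 968 zmed 331.0
200 400 x 590 ymax -32.0 2194 zmed 330.0
200 400 x 660 ymax -54.0 853 zmed 330.0
200 400 x 730 ymax -78.0 73 zmed 284.0
400 700 x 520 ymax -72.0 1606 zmed 488.0
400 700 x 590 ymax -16.0 7051 zmed 528.0
400 700 x 660 ymax -16.0 1900 zmed 522.0
400 700 x 730 ymax -77.0 271 zmed 520.0
```

```bash
cat > ov.py <<'E'
from h import *
t=cap('top')
c=t['color'];hsv=cv2.cvtColor(c,cv2.COLOR_RGB2HSV).astype(int)
k=3.5;a=145;b=145
im=cv2.resize(c[b:310,a:345],None,fx=k,fy=k,interpolation=cv2.INTER_CUBIC)[...,::-1].copy()
for V,p,col in[(CR,(508.4,129.6,-.098),0),(KB,(695.6,118.2,1.515),0),(LONG,(453.2,412.1,.07),0),(LONG,(455.3,280.2,-.09),0),(SHORT,(566,405.3,-.04),0),(SHORT,(559.9,294.5,.14),0),(STAND,(634.3,314.6,-.07),0),(GRIP,(638.5,341.9,0),0),(GRIP,(635.6,285.9,0),0)]:
    h=((hull(t,V,p)-[a,b]+.5)*k).astype(int);cv2.polylines(im,[h],True,(0,255,0),1)
cv2.imwrite('pics/ov1.png',im)
for u,v in[(170,228),(172,243),(160,238),(218,230),(165,270),(180,290),(158,285),(193,200),(220,200),(193,204),(150,270),(205,235),(195,250)]: print((u,v),hsv[v,u])
E
python3 ov.py
```

```text
(170, 228) [120   1 250]
(172, 243) [105   2 255]
(160, 238) [120   2 251]
(218, 230) [  0   0 255]
(165, 270) [  0   0 251]
(180, 290) [ 39  12 150]
(158, 285) [38 21 99]
(193, 200) [  1 161 243]
(220, 200) [  2 156 248]
(193, 204) [ 4 39 97]
(150, 270) [ 13  86 189]
(205, 235) [ 12  82 202]
(195, 250) [ 15  89 212]
```

View pics/ov1.png

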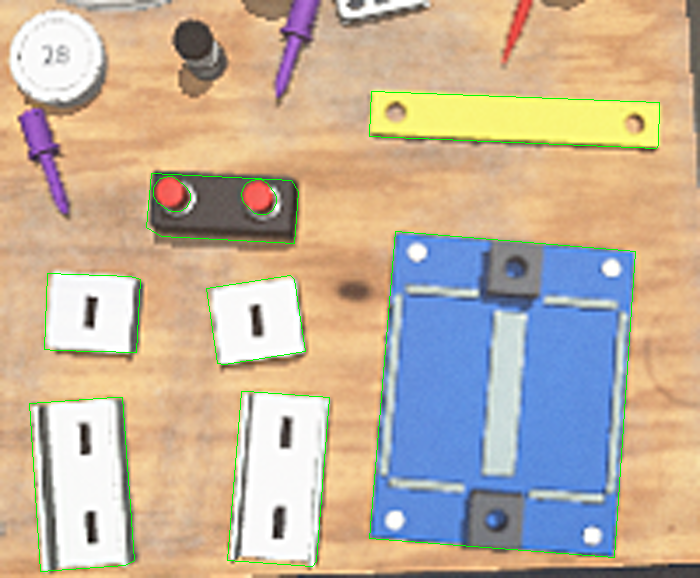

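```bash
cat > go.py <<'E'
import sys,numpy as np
from scipy.spatial.transform import Rotation as R
from plant import bot
o=bot.get_obs();Rm=R.from_euler('xyz',o['tcp_rot']).as_matrix();p=np.array(o['tool_pos'])
yaw=np.arctan2(Rm[1,1],Rm[0,1])
print('t',round(o['time'],1),'p',p.round(1),'jaw-yaw',yaw.round(4),'xax',Rm[:,0].round(4),'zax',Rm[:,2].round(3),'q',np.round(o['joint_positions'],2),'F',np.round(o['contact_force'],1),'w',round(o['grip_width'],1))
# args: x,y,z,yaw(jaw dir) ...  chained targets, shifts from one to the next
for a in sys.argv[1:]:
    q=np.array([float(v) for v in a.split(',')]);s=Rm.T@(q[:3]-p)/1000
    d=(q[3]-yaw+np.pi/2)%np.pi-np.pi/2   # jaw is symmetric by half turn
    print(a,'-> shift',s.round(4),'turn',np.degrees(-d).round(2),'rows',(np.linalg.norm(s)/.0417).round(1))
    p=q[:3];Rm=R.from_euler('z',d).as_matrix()@Rm;yaw+=d
E
python3 go.py 300,-260,226,-0.9 400,0,226,0 450,280,226,1.48 455.3,280.2,110,1.48
```

```text
t 0.6 p [ 120.6 -510.9  226.7] jaw-yaw -1.339 xax [ 0.  0. -1.] zax [-0.973 -0.23  -0.   ] q [-1.48  0.34  1.52  0.    1.28 -0.15] F [-0.1  0.1 -0.2] w 92.0
300,-260,226,-0.9 -> shift [ 0.0007 -0.203  -0.2322] turn -25.15 rows 7.4
400,0,226,0 -> shift [ 0.     -0.1415 -0.24  ] turn -51.57 rows 6.7
450,280,226,1.48 -> shift [ 0.    0.05 -0.28] turn -84.8 rows 6.8
455.3,280.2,110,1.48 -> shift [0.116  0.0007 0.0053] turn -0.0 rows 2.8
```

Request:
step_arm(targets=[[[0, -0.0199, -0.0355, 7], [0, -0.0397, -0.071, 13.3], [0, -0.0595, -0.1065, 13.3], [0, -0.0794, -0.142, 13.3], [0, -0.0794, -0.142, 13.3]]], jaw=0)

```text
time: 0.97
tool_pos: [244.5, -396.5, 227.0]
tcp_rot: [-2.315, 1.568, 0.832]
contact_force: [-0.9, 0.1, 0.3]
grip_width: 91.9
```

Request:
step_arm(targets=[[[0, -0.036, -0.019, 0], [0, -0.072, -0.038, 0], [0, -0.11, -0.058, 0], [0, -0.15, -0.08, 0], [0, -0.15, -0.08, 0]]])

```text
time: 1.38
tool_pos: [325.0, -241.8, 227.6]
tcp_rot: [-2.162, 1.566, 0.988]
contact_force: [-0.9, -0.1, 0.1]
grip_width: 91.9
```

Request:
step_arm(targets=[[[0, -0.038, -0.012, 0], [0, -0.078, -0.025, 0], [0, -0.118, -0.038, 0], [0, -0.16, -0.05, 0], [0, -0.16, -0.05, 0]]])

```text
time: 1.8
tool_pos: [374.5, -76.7, 228.6]
tcp_rot: [-2.136, 1.564, 1.019]
contact_force: [-1.0, -0.6, -0.4]
grip_width: 91.6
```

Request:
step_arm(targets=[[[0, -0.04, -0.007, 0], [0, -0.08, -0.014, 0], [0, -0.12, -0.022, 0], [0, -0.16, -0.029, 0], [0, -0.17, -0.03, 0]]])

```text
time: 2.22
tool_pos: [402.9, 97.6, 229.9]
tcp_rot: [-2.168, 1.562, 0.991]
contact_force: [0.1, -1.1, -0.1]
grip_width: 92.1
```

```bash
python3 go.py 455.3,280.2,150,1.481 455.3,280.2,25,1.481 455.3,280.2,150,1.481
```

```text
t 2.2 p [402.9  97.6 229.9] jaw-yaw -1.5537 xax [ 0.0046  0.0071 -1.    ] zax [-1.    -0.017 -0.005] q [0.05 0.13 1.8  0.01 1.21 1.6 ] F [ 0.1 -1.1 -0.1] w 92.1
455.3,280.2,150,1.481 -> shift [ 0.0814 -0.1811 -0.0552] turn 6.13 rows 4.9
455.3,280.2,25,1.481 -> shift [0.125  0.0009 0.0006] turn -0.0 rows 3.0
455.3,280.2,150,1.481 -> shift [-0.125  -0.0009 -0.0006] turn -0.0 rows 3.0
```

Request:
step_arm(targets=[[[0, -0.035, -0.01, 3], [0, -0.07, -0.021, 6], [0, -0.105, -0.032, 6], [0, -0.105, -0.032, 6], [0, -0.105, -0.032, 6]]])

```text
time: 2.63
tool_pos: [433.5, 204.0, 230.3]
tcp_rot: [-2.058, 1.563, 0.999]
contact_force: [-0.6, 0.4, -0.5]
grip_width: 92.1
```

```bash
python3 go.py 455.3,280.2,120,1.481 455.3,280.2,25,1.481
```

```text
t 2.6 p [433.5 204.  230.3] jaw-yaw -1.6553 xax [ 0.0042  0.0065 -1.    ] zax [-0.996  0.084 -0.004] q [0.28 0.25 1.64 0.01 1.24 1.93] F [-0.6  0.4 -0.5] w 92.1
455.3,280.2,120,1.481 -> shift [ 0.1109 -0.077  -0.0149] turn 0.31 rows 3.3
455.3,280.2,25,1.481 -> shift [0.095  0.0007 0.0003] turn -0.0 rows 2.3
```

Request:
step_arm(targets=[[[0.02, -0.03, -0.005, 0.3], [0.05, -0.06, -0.01, 0.3], [0.08, -0.077, -0.0149, 0.3], [0.111, -0.077, -0.0149, 0.3], [0.111, -0.077, -0.0149, 0.3]]])

```text
time: 3.05
tool_pos: [452.4, 277.9, 114.4]
tcp_rot: [-0.189, 1.565, 2.863]
contact_force: [-1.8, -0.7, -0.4]
grip_width: 91.9
```

Request:
step_arm(targets=[[[0.03, 0, 0, 0], [0.055, 0, 0, 0], [0.07, 0, 0, 0], [0.07, 0, 0, 0], [0.07, 0, 0, 0]]])

```text
time: 3.47
tool_pos: [452.7, 276.9, 45.6]
tcp_rot: [-0.171, 1.565, 2.88]
contact_force: [-0.1, -0.6, -0.2]
grip_width: 91.7
```

```bash
python3 go.py 455.3,280.2,22,1.481; python3 - <<'E'
from h import *
t=cap('top','t2.png')
cv2.imwrite('pics/t2c.png',cv2.resize(t['color'][180:330,140:340],None,fx=3.5,fy=3.5,interpolation=2)[...,::-1])
E
```

```text
t 3.5 p [452.7 276.9  45.6] jaw-yaw -1.662 xax [-0.0057  0.0015 -1.    ] zax [-0.996  0.091  0.006] q [0.4  0.57 1.73 0.   0.85 2.06] F [-0.1 -0.6 -0.2] w 91.7
455.3,280.2,22,1.481 -> shift [ 0.0236 -0.0035 -0.0025] turn -0.08 rows 0.6
```

View pics/t2c.png

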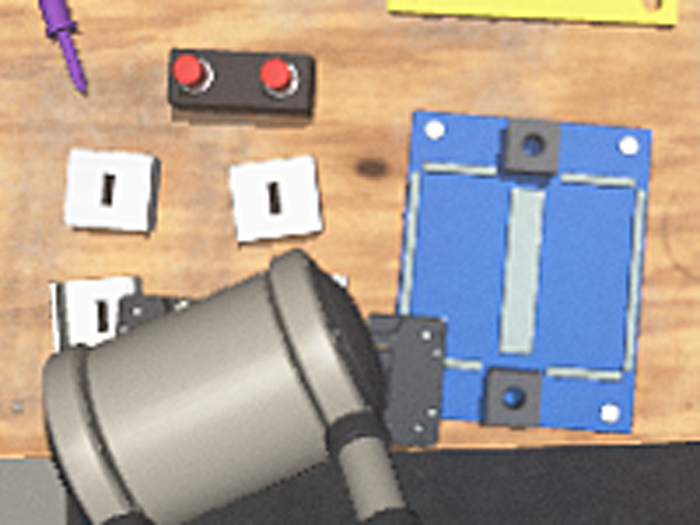

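Request:
step_arm(targets=[[[0.01, -0.0033, -0.0025, 0], [0.02, -0.0033, -0.0025, 0], [0.0255, -0.0033, -0.0025, 0], [0.0255, -0.0033, -0.0025, 0], [0.0255, -0.0033, -0.0025, 0]]])

```text
time: 3.93
tool_pos: [455.6, 280.4, 20.3]
tcp_rot: [-0.284, 1.566, 2.766]
contact_force: [-0.2, 0.4, -0.6]
grip_width: 91.8
```

Request:
step_arm(targets=[[[0, 0, 0, 0], [0, 0, 0, 0], [0, 0, 0, 0], [0, 0, 0, 0], [0, 0, 0, 0]]], jaw=1)

```text
time: 4.35
tool_pos: [455.6, 280.5, 20.5]
tcp_rot: [-0.329, 1.566, 2.722]
contact_force: [-0.1, -0.5, -1.1]
grip_width: 63.1
```

Request:
step_arm(targets=[[[0, 0, 0, 0], [0, 0, 0, 0], [0, 0, 0, 0], [0, 0, 0, 0], [0, 0, 0, 0]]])

```text
time: 4.77
tool_pos: [455.7, 280.4, 20.6]
tcp_rot: [-0.327, 1.566, 2.724]
contact_force: [-0.1, -0.5, 1.6]
grip_width: 55.7
```

```bash
python3 go.py
```

```text
t 4.8 p [455.7 280.4  20.6] jaw-yaw -1.6615 xax [-0.0046  0.002  -1.    ] zax [-0.996  0.091  0.005] q [0.41 0.61 1.73 0.01 0.8  2.06] F [-0.1 -0.5  1.6] w 55.7
```

```bash
python3 go.py 455.7,280.4,90,-1.6615 512.8,171.4,90,1.473 512.8,171.4,45,1.473 
```

```text
t 4.8 p [455.7 280.4  20.6] jaw-yaw -1.6615 xax [-0.0046  0.002  -1.    ] zax [-0.996  0.091  0.005] q [0.41 0.61 1.73 0.01 0.8  2.06] F [-0.1 -0.5  1.6] w 55.7
455.7,280.4,90,-1.6615 -> shift [-0.0694 -0.0001  0.0003] turn -0.0 rows 1.7
512.8,171.4,90,1.473 -> shift [-0.0005  0.1034 -0.0667] turn 0.41 rows 3.0
512.8,171.4,45,1.473 -> shift [ 0.045   0.0001 -0.0002] turn -0.0 rows 1.1
```

Request:
step_arm(targets=[[[-0.025, 0, 0, 0], [-0.05, 0, 0, 0], [-0.07, 0, 0, 0], [-0.07, 0, 0, 0], [-0.07, 0, 0, 0]]])

```text
time: 5.18
tool_pos: [456.4, 280.5, 91.2]
tcp_rot: [-0.734, 1.567, 2.317]
contact_force: [-0.5, -0.1, -1.5]
grip_width: 55.4
```

Request:
step_arm(targets=[[[0, 0.035, -0.022, 0.4], [0, 0.07, -0.045, 0.4], [0, 0.1034, -0.0667, 0.4], [0, 0.1034, -0.0667, 0.4], [0, 0.1034, -0.0667, 0.4]]])

```text
time: 5.6
tool_pos: [513.3, 169.5, 89.0]
tcp_rot: [-0.308, 1.565, 2.732]
contact_force: [-0.5, -0.1, -0.8]
grip_width: 55.5
```

```bash
python3 go.py 512.8,171.4,45,1.473 512.8,171.4,28.6,1.473; python3 - <<'E'
from h import *
t=cap('side','s3.png')
cv2.imwrite('pics/s3c.png',cv2.resize(t['color'][140:340,150:400],None,fx=3,fy=3,interpolation=2)[...,::-1])
E
```

```text
t 5.6 p [513.3 169.5  89. ] jaw-yaw -1.6726 xax [-0.0056  0.0024 -1.    ] zax [-0.995  0.102  0.006] q [0.18 0.52 1.66 0.   0.97 1.85] F [-0.5 -0.1 -0.8] w 55.5
512.8,171.4,45,1.473 -> shift [ 0.044  -0.0018  0.0005] turn -0.23 rows 1.1
512.8,171.4,28.6,1.473 -> shift [ 0.0164  0.     -0.0001] turn -0.0 rows 0.4
```

View pics/s3c.png

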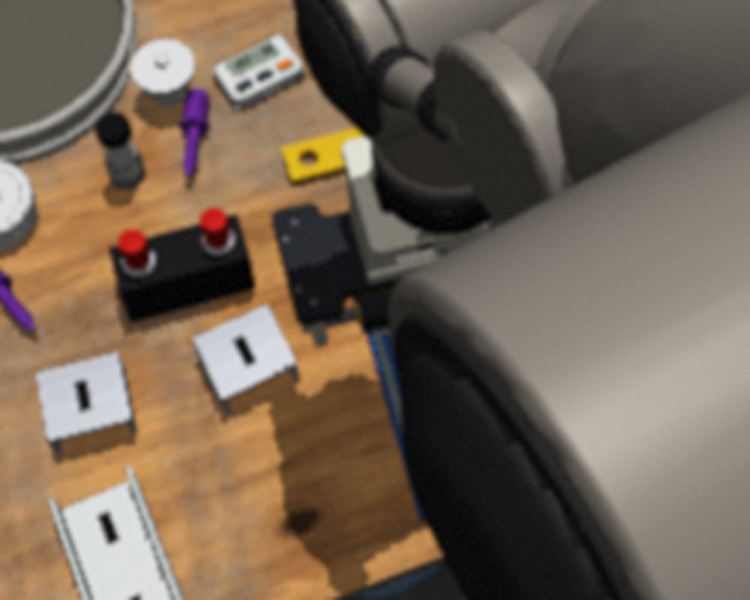

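Request:
step_arm(targets=[[[0.02, -0.0018, 0.0005, 0], [0.044, -0.0018, 0.0005, -0.2], [0.044, -0.0018, 0.0005, -0.2], [0.044, -0.0018, 0.0005, -0.2], [0.044, -0.0018, 0.0005, -0.2]]])

```text
time: 6.07
tool_pos: [511.9, 173.7, 45.6]
tcp_rot: [-0.354, 1.564, 2.692]
contact_force: [0.7, 0.0, -1.6]
grip_width: 55.6
```

Request:
step_arm(targets=[[[0.006, 0, 0, 0], [0.012, 0, 0, 0], [0.016, 0, 0, 0], [0.016, 0, 0, 0], [0.016, 0, 0, 0]]])

```text
time: 6.48
tool_pos: [511.7, 173.7, 29.5]
tcp_rot: [-0.312, 1.564, 2.734]
contact_force: [0.5, 0.4, -0.4]
grip_width: 55.6
```

```bash
python3 go.py 512.8,171.4,28.6,1.473
```

```text
t 6.5 p [511.7 173.7  29.5] jaw-yaw -1.666 xax [-0.0063  0.0027 -1.    ] zax [-0.995  0.095  0.007] q [0.18 0.61 1.71 0.01 0.83 1.85] F [ 0.5  0.4 -0.4] w 55.6
512.8,171.4,28.6,1.473 -> shift [ 0.0008  0.0021 -0.0013] turn 0.15 rows 0.1
```

Request:
step_arm(targets=[[[0, 0.0021, -0.001, 0.15], [0, 0.0021, -0.001, 0.15], [0.001, 0.0021, -0.001, 0.15], [0.0015, 0.0021, -0.001, 0.15], [0.0015, 0.0021, -0.001, 0.15]]])

```text
time: 6.9
tool_pos: [512.8, 171.3, 28.6]
tcp_rot: [-0.357, 1.565, 2.687]
contact_force: [-0.8, -1.5, 3.7]
grip_width: 55.8
```

Request:
step_arm(targets=[[[0, 0, 0, 0], [0, 0, 0, 0], [0, 0, 0, 0], [0, 0, 0, 0], [0, 0, 0, 0]]], jaw=0.3)

```text
time: 7.32
tool_pos: [512.8, 171.4, 28.5]
tcp_rot: [-0.35, 1.565, 2.693]
contact_force: [0.6, 0.5, 0.8]
grip_width: 64.1
```

Request:
step_arm(targets=[[[-0.02, 0, 0, 0], [-0.05, 0, 0, 0], [-0.09, 0, 0, 0], [-0.12, 0, 0, 0], [-0.12, 0, 0, 0]]])

```text
time: 7.73
tool_pos: [516.9, 171.8, 154.9]
tcp_rot: [-2.374, 1.563, 0.67]
contact_force: [1.1, 0.2, 1.0]
grip_width: 64.2
```

```bash
python3 go.py 452.8,412.5,120,1.64 452.8,412.5,20.5,1.64
```

```text
t 7.7 p [516.9 171.8 154.9] jaw-yaw -1.6685 xax [ 0.006   0.0047 -1.    ] zax [-0.995  0.098 -0.005] q [0.18 0.44 1.58 0.   1.11 1.84] F [1.1 0.2 1. ] w 64.2
452.8,412.5,120,1.64 -> shift [ 0.0356 -0.2332  0.0875] turn -9.56 rows 6.0
452.8,412.5,20.5,1.64 -> shift [0.0995 0.0005 0.0005] turn -0.0 rows 2.4
```

Request:
step_arm(targets=[[[0, -0.035, 0.014, -5], [0, -0.07, 0.028, -9.5], [0, -0.105, 0.042, -9.5], [0, -0.105, 0.042, -9.5], [0, -0.105, 0.042, -9.5]]], jaw=0)

```text
time: 8.15
tool_pos: [484.3, 281.9, 154.6]
tcp_rot: [-2.516, 1.564, 0.697]
contact_force: [-0.1, -1.2, 0.5]
grip_width: 90.3
```

```bash
python3 - <<'E'
from h import *
t=cap('top','t4.png');s=cap('side','s4.png')
for c in(t,s):print(fit([c],'white',LONG,[453,412.5,.07],1.25))
cv2.imwrite('pics/t4c.png',np.hstack([cv2.resize(c['color'][i:i+150,j:j+130],None,fx=3,fy=3,interpolation=2)[...,::-1] for c,i,j in((t,180,220),(s,230,130))]))
E
python3 go.py 452.8,412.5,120,1.64 452.8,412.5,20.5,1.64
```

```text
(array([4.39179542e+02, 4.18686880e+02, 1.25660651e-01]), np.float64(0.38925270041376814))
(array([4.50993908e+02, 4.11598411e+02, 5.78677644e-02]), np.float64(0.043300012766142704))
t 8.2 p [485.2 279.9 154.6] jaw-yaw -1.5025 xax [ 0.0053  0.004  -1.    ] zax [-0.998 -0.068 -0.006] q [0.39 0.47 1.54 0.   1.13 1.89] F [0.2 0.1 0.3] w 91.4
452.8,412.5,120,1.64 -> shift [ 0.035  -0.1344  0.0235] turn -0.05 rows 3.4
452.8,412.5,20.5,1.64 -> shift [0.0995 0.0004 0.0006] turn -0.0 rows 2.4
```

View pics/t4c.png

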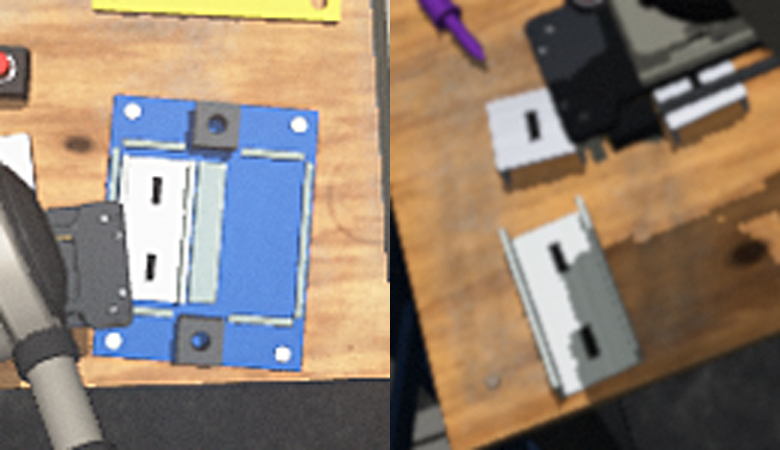

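Request:
step_arm(targets=[[[0, -0.035, 0.006, 0], [0.01, -0.07, 0.012, 0], [0.02, -0.105, 0.018, 0.4], [0.035, -0.1344, 0.0235, 0.4], [0.035, -0.1344, 0.0235, 0.4]]])

```text
time: 8.67
tool_pos: [450.7, 414.8, 116.8]
tcp_rot: [-2.073, 1.567, 1.131]
contact_force: [-1.0, -0.4, -0.8]
grip_width: 91.8
```

Request:
step_arm(targets=[[[0.025, 0, 0, 0], [0.05, 0, 0, 0], [0.07, 0, 0, 0], [0.07, 0, 0, 0], [0.07, 0, 0, 0]]])

```text
time: 9.08
tool_pos: [451.3, 413.3, 46.1]
tcp_rot: [-1.322, 1.569, 1.88]
contact_force: [-0.4, 0.7, 0.9]
grip_width: 91.7
```

```bash
python3 go.py 452.5,412.3,20.5,1.633
```

```text
t 9.1 p [451.3 413.3  46.1] jaw-yaw -1.5098 xax [-5.0e-04  1.4e-03 -1.0e+00] zax [-0.998 -0.061  0.   ] q [0.62 0.68 1.49 0.   0.97 2.12] F [-0.4  0.7  0.9] w 91.7
452.5,412.3,20.5,1.633 -> shift [ 0.0256  0.0011 -0.0012] turn -0.07 rows 0.6
```

Request:
step_arm(targets=[[[0.01, 0.0011, -0.0012, 0], [0.02, 0.0011, -0.0012, 0], [0.0256, 0.0011, -0.0012, 0], [0.0256, 0.0011, -0.0012, 0], [0.0256, 0.0011, -0.0012, 0]]])

```text
time: 9.5
tool_pos: [452.5, 412.2, 20.4]
tcp_rot: [-1.026, 1.569, 2.177]
contact_force: [0.7, 0.4, 0.3]
grip_width: 91.9
```

Request:
step_arm(targets=[[[0, 0, 0, 0], [0, 0, 0, 0], [0, 0, 0, 0], [0, 0, 0, 0], [0, 0, 0, 0]]], jaw=1)

```text
time: 9.92
tool_pos: [452.5, 412.4, 20.6]
tcp_rot: [-1.315, 1.569, 1.888]
contact_force: [-0.2, 0.2, 0.4]
grip_width: 63.0
```

Request:
step_arm(targets=[[[0, 0, 0, 0], [0, 0, 0, 0], [0, 0, 0, 0], [0, 0, 0, 0], [0, 0, 0, 0]]])

```text
time: 10.33
tool_pos: [452.5, 412.4, 20.7]
tcp_rot: [-1.266, 1.569, 1.937]
contact_force: [0.4, -0.1, 0.3]
grip_width: 55.5
```

Request:
step_arm(targets=[[[-0.03, 0, 0, 0], [-0.06, 0, 0, 0], [-0.09, 0, 0, 0], [-0.09, 0, 0, 0], [-0.09, 0, 0, 0]]])

```text
time: 10.75
tool_pos: [453.3, 412.8, 112.3]
tcp_rot: [-2.245, 1.566, 0.958]
contact_force: [-0.2, -0.7, -1.5]
grip_width: 55.8
```

```bash
python3 go.py 480,250,110,1.55 504.6,87.8,110,1.473  504.6,87.8,45,1.473
```

```text
t 10.8 p [453.3 412.8 112.3] jaw-yaw -1.5097 xax [ 0.0026  0.0036 -1.    ] zax [-0.998 -0.061 -0.003] q [0.61 0.6  1.43 0.   1.11 2.12] F [-0.2 -0.7 -1.5] w 55.8
480,250,110,1.55 -> shift [ 0.0018  0.1642 -0.0167] turn 4.69 rows 4.0
504.6,87.8,110,1.473 -> shift [-0.0005  0.1617 -0.028 ] turn 4.41 rows 3.9
504.6,87.8,45,1.473 -> shift [0.065  0.0002 0.0002] turn -0.0 rows 1.6
```

Request:
step_arm(targets=[[[0, 0.04, -0.004, 3], [0, 0.08, -0.008, 4.7], [0, 0.12, -0.012, 4.7], [0, 0.155, -0.016, 4.7], [0, 0.155, -0.016, 4.7]]])

```text
time: 11.17
tool_pos: [478.4, 253.2, 109.9]
tcp_rot: [0.016, 1.569, 3.132]
contact_force: [0.3, 1.0, -1.6]
grip_width: 55.9
```

Request:
step_arm(targets=[[[0, 0.04, -0.007, 3], [0, 0.08, -0.014, 4.4], [0, 0.12, -0.021, 4.4], [0, 0.15, -0.026, 4.4], [0, 0.15, -0.026, 4.4]]])

```text
time: 11.58
tool_pos: [500.5, 97.5, 108.3]
tcp_rot: [0.518, 1.566, -2.731]
contact_force: [-0.0, 0.5, -1.2]
grip_width: 55.3
```

Request:
step_arm(targets=[[[0, 0, 0, 0], [0, 0, 0, 0], [0, 0, 0, 0], [0, 0, 0, 0], [0, 0, 0, 0]]])

```text
time: 12.0
tool_pos: [500.3, 98.6, 108.1]
tcp_rot: [0.472, 1.566, -2.774]
contact_force: [0.3, -1.2, -1.7]
grip_width: 55.7
```

```bash
python3 go.py 504.6,87.8,50,1.473; python3 - <<'E'
from h import *
t=cap('top','t5.png');W=cloud(t)
# shaker top heights near the gripper body
k=(W[...,1]<-3)&(W[...,1]>-30)&(W[...,0]>430)&(W[...,0]<600)&(W[...,2]<130)&(W[...,2]>20)
for a in range(430,600,15):
    e=W[k&(W[...,0]>a)&(W[...,0]<a+15)]
    if len(e):print(a,np.percentile(e[:,2],[50,95]).round(),np.percentile(e[:,1],97).round(),len(e))
E
```

```text
t 12.0 p [500.3  98.6 108.1] jaw-yaw -1.6759 xax [-0.0044 -0.0017 -1.    ] zax [-0.994  0.105  0.004] q [ 0.05  0.45  1.72 -0.    0.97  1.72] F [ 0.3 -1.2 -1.7] w 55.7
504.6,87.8,50,1.473 -> shift [ 0.0581  0.0102 -0.0057] turn -0.42 rows 1.4
565 [79. 84.] -6.0 45
580 [81. 86.] -6.0 105
595 [81. 85.] -6.0 37
```

Request:
step_arm(targets=[[[0, 0.0102, -0.0057, -0.4], [0.02, 0.0102, -0.0057, -0.4], [0.04, 0.0102, -0.0057, -0.4], [0.058, 0.0102, -0.0057, -0.4], [0.058, 0.0102, -0.0057, -0.4]]])

```text
time: 12.47
tool_pos: [502.3, 88.1, 47.3]
tcp_rot: [0.275, 1.56, -2.964]
contact_force: [-0.8, 0.2, -1.2]
grip_width: 55.2
```

Request:
step_arm(targets=[[[0, 0, 0, 0], [0, 0, 0, 0], [0, 0, 0, 0], [0, 0, 0, 0], [0, 0, 0, 0]]])

```text
time: 12.88
tool_pos: [502.9, 88.2, 48.2]
tcp_rot: [0.309, 1.562, -2.93]
contact_force: [0.1, 0.3, -1.7]
grip_width: 55.5
```

```bash
python3 go.py 504.6,87.8,31,1.473
```

```text
t 12.9 p [502.9  88.2  48.2] jaw-yaw -1.6681 xax [-0.0084 -0.0018 -1.    ] zax [-0.995  0.097  0.008] q [ 0.02  0.54  1.78 -0.    0.84  1.69] F [ 0.1  0.3 -1.7] w 55.5
504.6,87.8,31,1.473 -> shift [ 0.0172  0.0002 -0.0018] turn 0.03 rows 0.4
```

Request:
step_arm(targets=[[[0.006, 0.0003, -0.0015, 0], [0.012, 0.0003, -0.0015, 0], [0.0165, 0.0003, -0.0015, 0], [0.0165, 0.0003, -0.0015, 0], [0.0165, 0.0003, -0.0015, 0]]])

```text
time: 13.3
tool_pos: [503.8, 87.7, 31.1]
tcp_rot: [0.285, 1.561, -2.954]
contact_force: [-0.1, -0.4, -2.1]
grip_width: 55.7
```

Request:
step_arm(targets=[[[0.001, 0, 0, 0], [0.002, 0, 0, 0], [0.0028, 0, 0, 0], [0.0028, 0, 0, 0], [0.0028, 0, 0, 0]]])

```text
time: 13.72
tool_pos: [503.7, 87.6, 28.7]
tcp_rot: [0.288, 1.561, -2.951]
contact_force: [-2.1, -0.6, 5.3]
grip_width: 55.9
```

```bash
python3 go.py 504.6,87.8,28.6,1.473
```

```text
t 13.7 p [503.7  87.6  28.7] jaw-yaw -1.6681 xax [-0.0097 -0.0019 -1.    ] zax [-0.995  0.097  0.009] q [ 0.02  0.57  1.79 -0.    0.79  1.69] F [-2.1 -0.6  5.3] w 55.9
504.6,87.8,28.6,1.473 -> shift [ 0.0001 -0.0002 -0.0009] turn 0.03 rows 0.0
```

Seated (5 N up). Release with a small opening, and go up, then to the right short channel.

Request:
step_arm(targets=[[[0, 0, 0, 0], [0, 0, 0, 0], [0, 0, 0, 0], [0, 0, 0, 0], [0, 0, 0, 0]]], jaw=0.31)

```text
time: 14.13
tool_pos: [503.8, 87.6, 28.6]
tcp_rot: [0.291, 1.561, -2.948]
contact_force: [-0.6, 0.2, 0.2]
grip_width: 63.4
```

Request:
step_arm(targets=[[[-0.02, 0, 0, 0], [-0.05, 0, 0, 0], [-0.09, 0, 0, 0], [-0.1, 0, 0, 0], [-0.1, 0, 0, 0]]])

```text
time: 14.55
tool_pos: [507.0, 87.9, 132.0]
tcp_rot: [0.754, 1.568, -2.484]
contact_force: [1.0, 0.2, 0.5]
grip_width: 63.7
```

Request:
step_arm(targets=[[[0, -0.035, 0, 0], [0, -0.07, 0, 0], [0, -0.11, 0, 0], [0, -0.14, 0, 0], [0, -0.14, 0, 0]]], jaw=0)

```text
time: 14.97
tool_pos: [520.0, 232.1, 130.2]
tcp_rot: [0.168, 1.568, -3.067]
contact_force: [-0.2, -0.7, 1.2]
grip_width: 90.0
```

Request:
step_arm(targets=[[[0, 0, 0, 0], [0, 0, 0, 0], [0, 0, 0, 0], [0, 0, 0, 0], [0, 0, 0, 0]]])

```text
time: 15.38
tool_pos: [520.1, 231.0, 130.1]
tcp_rot: [0.216, 1.567, -3.02]
contact_force: [-0.1, -0.3, 0.3]
grip_width: 91.7
```

```bash
python3 - <<'E'
from h import *
t=cap('top','t6.png');s=cap('side','s6.png')
for p in([560,294.5,.1],[566,405,-.04]):
  for c in(t,s):
    h=blob(c,'white',p,1.3,SHORT);print(*fit([c],'white',SHORT,p,1.3), h is not None and cv2.minAreaRect(h))
cv2.imwrite('pics/t6c.png',np.hstack([cv2.resize(c['color'][i:i+180,j:j+150],None,fx=2.6,fy=2.6,interpolation=2)[...,::-1] for c,i,j in((t,140,180),(s,160,140))]))
E
python3 go.py
```

```text
[5.66016853e+02 3.01337760e+02 3.03046429e-01] 0.4607041786182058 ((217.03048706054688, 235.27438354492188), (31.031261444091797, 34.89636993408203), 83.6598129272461)
[5.62940086e+02 2.93410207e+02 1.48915117e-01] 0.1790913435023429 ((231.12069702148438, 257.0517578125), (24.8831729888916, 30.45403480529785), 68.19859313964844)
[ 5.65216005e+02  4.00065867e+02 -2.01006407e-02] 0.23607469894083988 ((173.0448455810547, 235.46209716796875), (30.975967407226562, 26.242372512817383), 4.763641834259033)
[ 5.71575879e+02  4.04129032e+02 -1.14023114e-01] 0.1365603727295126 ((177.2647247314453, 272.0588684082031), (25.223705291748047, 31.28709602355957), 75.96376037597656)
t 15.5 p [520.2 231.3 130.3] jaw-yaw -1.6651 xax [-2.9e-03 -2.0e-04 -1.0e+00] zax [-0.996  0.094  0.003] q [0.28 0.51 1.53 0.   1.1  1.95] F [ 0.1 -0.1  0.6] w 91.9
```

View pics/t6c.png

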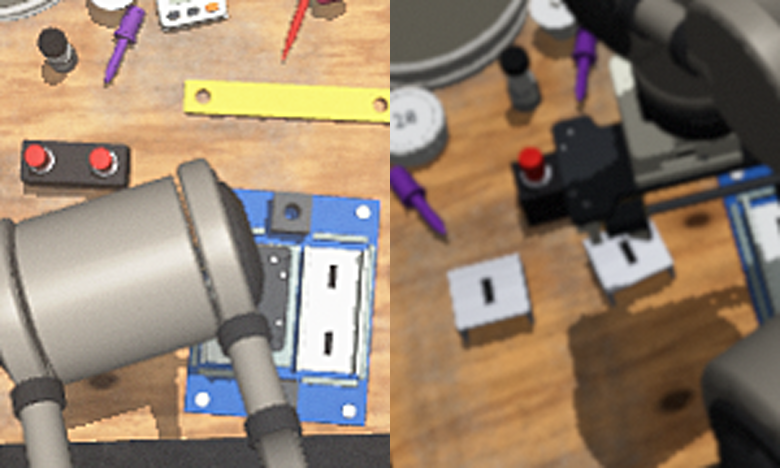

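```bash
python3 - <<'E'
from h import *
t=cap('top');s=cap('side')
t['color']=cv2.imread('pics/top0.png')[...,::-1].copy();s['color']=cv2.imread('pics/side0.png')[...,::-1].copy()
V=box(50,56,29,30)
COL['white']=lambda h,s,v:(s<40)&(v>150)
for p in([560,294.5,.1],[566,405,-.04]):
  for cs in([t],[s],[t,s]): print(*fit(cs,'white',V,p,1.2))
P=box(0.1,0.1,0,1)
COL['pr']=lambda h,s,v:((h<6)|(h>174))&(s>120)&(v>170)
for p in([637,342,0],[634,286.5,0]):
  for cs in([t],[s],[t,s]): print(*fit(cs,'pr',GRIP,p,1.6,False))
E
python3 go.py
```

```text
[5.58686621e+02 2.92057823e+02 7.66750412e-02] 0.08647603856584285
[5.57752251e+02 2.93408316e+02 1.09406593e-01] 0.05950936210463886
[5.58112305e+02 2.93136235e+02 1.00288008e-01] 0.0738871094739244
[ 5.66011198e+02  4.03092847e+02 -9.21263382e-02] 0.08220001267519594
[ 5.65737395e+02  4.04177733e+02 -1.13710400e-01] 0.06442090649917209
[ 5.65931024e+02  4.03750602e+02 -1.00775502e-01] 0.07600388145209125
[638.66020828 341.64195243   0.        ] 0.361732151887341
[653.97563636 341.13052268   0.        ] 0.6201187655100997
[638.66687313 341.63224917   0.        ] 0.49218675580143395
[635.66920518 285.9429499    0.        ] 0.2497212339044831
[650.30801195 283.48571499   0.        ] 0.6379684234828753
[635.67281399 285.94048925   0.        ] 0.44513509223240916
t 15.6 p [520.1 231.6 130.3] jaw-yaw -1.6647 xax [-2.9e-03 -2.0e-04 -1.0e+00] zax [-0.996  0.094  0.003] q [0.28 0.51 1.53 0.   1.1  1.95] F [ 0.5  0.4 -0.1] w 91.5
```

```bash
python3 go.py 558.1,293,120,1.671 558.1,293,45,1.671 558.1,293,18,1.671
```

```text
t 15.6 p [520.1 231.6 130.3] jaw-yaw -1.6647 xax [-2.9e-03 -2.0e-04 -1.0e+00] zax [-0.996  0.094  0.003] q [0.28 0.51 1.53 0.   1.1  1.95] F [ 0.5  0.4 -0.1] w 91.5
558.1,293,120,1.671 -> shift [ 0.0102 -0.0647 -0.0321] turn -11.12 rows 1.7
558.1,293,45,1.671 -> shift [ 0.075  -0.     -0.0002] turn -0.0 rows 1.8
558.1,293,18,1.671 -> shift [ 0.027  -0.     -0.0001] turn -0.0 rows 0.6
```

Request:
step_arm(targets=[[[0.01, -0.0325, -0.016, -5.5], [0.01, -0.0647, -0.0321, -11.1], [0.01, -0.0647, -0.0321, -11.1], [0.01, -0.0647, -0.0321, -11.1], [0.01, -0.0647, -0.0321, -11.1]]])

```text
time: 16.0
tool_pos: [557.7, 292.7, 119.8]
tcp_rot: [0.107, 1.567, -2.936]
contact_force: [0.7, -0.9, -0.2]
grip_width: 91.8
```

Request:
step_arm(targets=[[[0.025, 0, 0, 0], [0.05, 0, 0, 0], [0.075, 0, 0, 0], [0.075, 0, 0, 0], [0.075, 0, 0, 0]]])

```text
time: 16.42
tool_pos: [556.5, 291.5, 44.4]
tcp_rot: [0.195, 1.564, -2.849]
contact_force: [0.4, 0.0, 0.7]
grip_width: 91.6
```

```bash
python3 go.py 558.1,293,18,1.671
```

```text
t 16.4 p [556.5 291.5  44.4] jaw-yaw -1.4728 xax [-0.0066 -0.002  -1.    ] zax [-0.995 -0.098  0.007] q [0.36 0.71 1.43 0.   1.01 1.83] F [0.4 0.  0.7] w 91.6
558.1,293,18,1.671 -> shift [ 0.0264 -0.0014 -0.002 ] turn -0.13 rows 0.6
```

Request:
step_arm(targets=[[[0.01, -0.0014, -0.002, 0], [0.02, -0.0014, -0.002, 0], [0.0264, -0.0014, -0.002, 0], [0.0264, -0.0014, -0.002, 0], [0.0264, -0.0014, -0.002, 0]]])

```text
time: 16.83
tool_pos: [558.0, 292.9, 17.8]
tcp_rot: [0.199, 1.563, -2.845]
contact_force: [-0.6, -0.6, -0.1]
grip_width: 91.8
```

Request:
step_arm(targets=[[[0, 0, 0, 0], [0, 0, 0, 0], [0, 0, 0, 0], [0, 0, 0, 0], [0, 0, 0, 0]]], jaw=1)

```text
time: 17.25
tool_pos: [558.1, 293.0, 18.0]
tcp_rot: [0.196, 1.564, -2.847]
contact_force: [-1.0, 0.1, -0.6]
grip_width: 63.1
```

Request:
step_arm(targets=[[[0, 0, 0, 0], [0, 0, 0, 0], [0, 0, 0, 0], [0, 0, 0, 0], [0, 0, 0, 0]]])

```text
time: 17.67
tool_pos: [558.1, 293.0, 18.1]
tcp_rot: [0.198, 1.564, -2.846]
contact_force: [0.1, -0.8, 0.8]
grip_width: 55.6
```

Request:
step_arm(targets=[[[-0.03, 0, 0, 0], [-0.06, 0, 0, 0], [-0.09, 0, 0, 0], [-0.09, 0, 0, 0], [-0.09, 0, 0, 0]]])

```text
time: 18.08
tool_pos: [559.7, 293.6, 110.1]
tcp_rot: [0.107, 1.568, -2.936]
contact_force: [0.2, -0.3, -2.0]
grip_width: 55.5
```

Request:
step_arm(targets=[[[0, 0, 0, 0], [0, 0, 0, 0], [0, 0, 0, 0], [0, 0, 0, 0], [0, 0, 0, 0]]])

```text
time: 18.5
tool_pos: [559.4, 293.5, 109.1]
tcp_rot: [0.16, 1.566, -2.884]
contact_force: [0.8, 0.7, -1.5]
grip_width: 55.8
```

```bash
python3 - <<'E'
import numpy as np
for X in(-28,28):print(X,508.4+X*np.cos(.098),129.6-X*np.sin(.098))
E
python3 go.py 536.3,126.9,108,1.473 536.3,126.9,55,1.473
```

```text
-28 480.5343484248248 132.33960987933295
28 536.2656515751751 126.86039012066703
t 18.5 p [559.4 293.5 109.1] jaw-yaw -1.4727 xax [-0.0043 -0.0011 -1.    ] zax [-0.995 -0.098  0.004] q [0.36 0.64 1.36 0.   1.14 1.83] F [ 0.8  0.7 -1.5] w 55.8
536.3,126.9,108,1.473 -> shift [0.0014 0.1635 0.0392] turn 11.22 rows 4.0
536.3,126.9,55,1.473 -> shift [ 0.053  -0.     -0.0002] turn -0.0 rows 1.3
```

Request:
step_arm(targets=[[[0, 0.041, 0.01, 5], [0, 0.082, 0.02, 9], [0, 0.123, 0.03, 11.2], [0, 0.1635, 0.0392, 11.2], [0, 0.1635, 0.0392, 11.2]]])

```text
time: 18.92
tool_pos: [535.3, 120.9, 109.1]
tcp_rot: [0.601, 1.564, -2.643]
contact_force: [0.7, 0.2, -0.7]
grip_width: 55.7
```

Request:
step_arm(targets=[[[0, 0, 0, 0], [0, 0, 0, 0], [0, 0, 0, 0], [0, 0, 0, 0], [0, 0, 0, 0]]])

```text
time: 19.33
tool_pos: [535.3, 122.1, 108.9]
tcp_rot: [0.586, 1.564, -2.656]
contact_force: [-0.5, -0.3, -0.6]
grip_width: 55.6
```

Request:
step_arm(targets=[[[0.02, 0, 0, 0], [0.04, 0, 0, 0], [0.048, 0, 0, 0], [0.048, 0, 0, 0], [0.048, 0, 0, 0]]])

```text
time: 19.75
tool_pos: [535.0, 122.4, 60.9]
tcp_rot: [0.546, 1.563, -2.696]
contact_force: [-0.7, -0.8, -0.8]
grip_width: 55.7
```

```bash
python3 go.py 536.3,126.9,46,1.473  536.3,126.9,30.3,1.473
```

```text
t 19.8 p [535.  122.4  60.9] jaw-yaw -1.6703 xax [-0.007  -0.0034 -1.    ] zax [-0.995  0.099  0.007] q [ 0.09  0.57  1.66 -0.    0.92  1.76] F [-0.7 -0.8 -0.8] w 55.7
536.3,126.9,46,1.473 -> shift [ 0.0149 -0.0046 -0.001 ] turn -0.1 rows 0.4
536.3,126.9,30.3,1.473 -> shift [ 0.0157 -0.0001 -0.0001] turn -0.0 rows 0.4
```

Request:
step_arm(targets=[[[0, -0.0046, -0.001, 0], [0, -0.0046, -0.001, 0], [0.005, -0.0046, -0.001, 0], [0.012, -0.0046, -0.001, 0], [0.012, -0.0046, -0.001, 0]]])

```text
time: 20.17
tool_pos: [535.5, 126.8, 47.7]
tcp_rot: [0.482, 1.561, -2.76]
contact_force: [-0.5, -1.1, -0.9]
grip_width: 55.8
```

Request:
step_arm(targets=[[[0.006, 0, 0, 0], [0.012, 0, 0, 0], [0.017, 0, 0, 0], [0.0182, 0, 0, 0], [0.0182, 0, 0, 0]]])

```text
time: 20.58
tool_pos: [535.1, 126.6, 29.7]
tcp_rot: [0.481, 1.561, -2.76]
contact_force: [-3.5, -1.0, 5.3]
grip_width: 56.0
```

```bash
python3 go.py 536.3,126.9,30.3,1.473
```

```text
t 20.6 p [535.1 126.6  29.7] jaw-yaw -1.6702 xax [-0.0094 -0.0038 -0.9999] zax [-0.995  0.099  0.009] q [ 0.09  0.62  1.68 -0.    0.85  1.77] F [-3.5 -1.   5.3] w 56.0
536.3,126.9,30.3,1.473 -> shift [-0.0006 -0.0005 -0.0011] turn -0.09 rows 0.0
```

Request:
step_arm(targets=[[[0, 0, 0, 0], [0, 0, 0, 0], [0, 0, 0, 0], [0, 0, 0, 0], [0, 0, 0, 0]]], jaw=0.26)

```text
time: 21.0
tool_pos: [535.1, 126.5, 29.5]
tcp_rot: [0.478, 1.56, -2.763]
contact_force: [0.2, -0.4, -0.3]
grip_width: 67.9
```

Request:
step_arm(targets=[[[-0.02, 0, 0, 0], [-0.05, 0, 0, 0], [-0.085, 0, 0, 0], [-0.095, 0, 0, 0], [-0.095, 0, 0, 0]]])

```text
time: 21.42
tool_pos: [538.1, 127.1, 127.7]
tcp_rot: [0.939, 1.567, -2.302]
contact_force: [0.2, -0.7, -0.0]
grip_width: 68.1
```

Request:
step_arm(targets=[[[0, 0, 0, 0], [0, -0.035, 0, 0], [0, -0.07, 0, 0], [0, -0.11, 0, 0], [0, -0.11, 0, 0]]], jaw=0)

```text
time: 21.83
tool_pos: [548.0, 242.2, 125.1]
tcp_rot: [0.361, 1.566, -2.876]
contact_force: [-0.4, -0.8, -0.4]
grip_width: 91.6
```

Request:
step_arm(targets=[[[0, -0.03, 0, 0], [0, -0.06, 0, 0], [0, -0.1, 0, 0], [0, -0.14, 0, 0], [0, -0.14, 0, 0]]])

```text
time: 22.25
tool_pos: [559.6, 387.8, 121.8]
tcp_rot: [0.056, 1.564, 3.107]
contact_force: [-0.7, -0.0, 0.5]
grip_width: 91.6
```

Request:
step_arm(targets=[[[0, 0, 0, 0], [0, 0, 0, 0], [0, 0, 0, 0], [0, 0, 0, 0], [0, 0, 0, 0]]])

```text
time: 22.67
tool_pos: [559.9, 386.6, 121.9]
tcp_rot: [0.095, 1.564, -3.138]
contact_force: [0.2, -0.1, 0.2]
grip_width: 91.9
```

```bash
python3 go.py 565.9,403.8,60,1.47; python3 - <<'E'
from h import *
s=cap('side','s7.png');t=cap('top','t7.png')
COL['white']=lambda h,s,v:(s<40)&(v>150)
V=box(50,56,29,30)
print(fit([s],'white',V,[565.9,403.8,-.1],1.2))
cv2.imwrite('pics/t7c.png',np.hstack([cv2.resize(c['color'][i:i+180,j:j+150],None,fx=2.6,fy=2.6,interpolation=2)[...,::-1] for c,i,j in((t,140,220),(s,190,220))]))
E
```

```text
t 22.7 p [559.9 386.6 121.9] jaw-yaw -1.6624 xax [-0.0072 -0.     -1.    ] zax [-0.996  0.091  0.007] q [0.49 0.72 1.18 0.   1.25 2.15] F [ 0.2 -0.1  0.2] w 91.9
565.9,403.8,60,1.47 -> shift [ 0.0618 -0.0177 -0.0048] turn 0.53 rows 1.5
(array([ 5.85507396e+02,  4.01375081e+02, -1.83912244e-01]), np.float64(0.3969623873971685))
```

View pics/t7c.png

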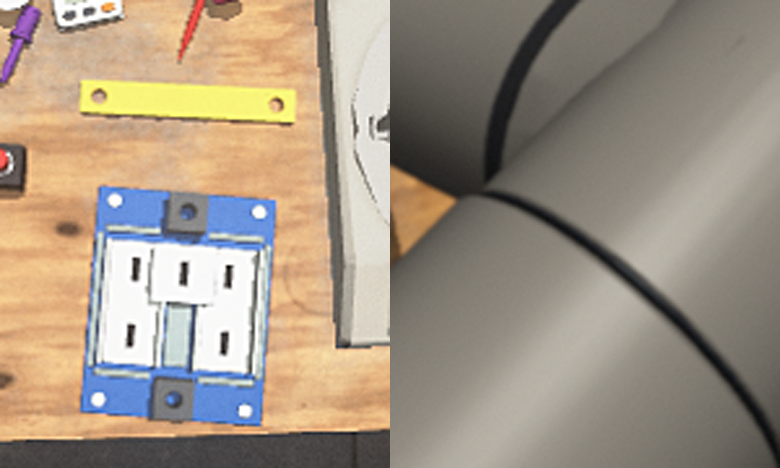

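Request:
step_arm(targets=[[[0.015, -0.0177, -0.0048, 0.5], [0.03, -0.0177, -0.0048, 0.5], [0.06, -0.0177, -0.0048, 0.5], [0.077, -0.0177, -0.0048, 0.5], [0.077, -0.0177, -0.0048, 0.5]]])

```text
time: 23.18
tool_pos: [563.6, 402.3, 40.6]
tcp_rot: [0.355, 1.557, -2.887]
contact_force: [-0.4, -1.3, -0.8]
grip_width: 91.8
```

Request:
step_arm(targets=[[[0, 0, 0, 0], [0, 0, 0, 0], [0, 0, 0, 0], [0, 0, 0, 0], [0, 0, 0, 0]]])

```text
time: 23.6
tool_pos: [564.2, 402.7, 42.0]
tcp_rot: [0.307, 1.559, -2.935]
contact_force: [-0.1, 0.5, 0.5]
grip_width: 91.9
```

```bash
python3 go.py 565.9,403.8,18,1.47
```

```text
t 23.6 p [564.2 402.7  42. ] jaw-yaw -1.6715 xax [-0.0118 -0.0025 -0.9999] zax [-0.995  0.101  0.011] q [0.51 0.82 1.2  0.   1.13 2.18] F [-0.1  0.5  0.5] w 91.9
565.9,403.8,18,1.47 -> shift [ 0.024  -0.0014 -0.0018] turn 0.0 rows 0.6
```

Request:
step_arm(targets=[[[0.008, -0.0014, -0.0018, 0], [0.016, -0.0014, -0.0018, 0], [0.024, -0.0014, -0.0018, 0], [0.024, -0.0014, -0.0018, 0], [0.024, -0.0014, -0.0018, 0]]])

```text
time: 24.02
tool_pos: [565.2, 403.4, 16.6]
tcp_rot: [0.359, 1.556, -2.884]
contact_force: [-0.2, -0.0, -0.8]
grip_width: 92.0
```

Request:
step_arm(targets=[[[0, 0, 0, 0], [0, 0, 0, 0], [0, 0, 0, 0], [0, 0, 0, 0], [0, 0, 0, 0]]], jaw=1)

```text
time: 24.43
tool_pos: [565.3, 403.6, 16.9]
tcp_rot: [0.349, 1.557, -2.893]
contact_force: [-0.4, 0.7, -0.5]
grip_width: 62.8
```

Request:
step_arm(targets=[[[0, 0, 0, 0], [0, 0, 0, 0], [0, 0, 0, 0], [0, 0, 0, 0], [0, 0, 0, 0]]])

```text
time: 24.85
tool_pos: [565.4, 403.6, 17.1]
tcp_rot: [0.343, 1.557, -2.9]
contact_force: [-0.4, 0.1, 1.1]
grip_width: 55.8
```

Request:
step_arm(targets=[[[-0.03, 0, 0, 0], [-0.06, 0, 0, 0], [-0.09, 0, 0, 0], [-0.09, 0, 0, 0], [-0.09, 0, 0, 0]]])

```text
time: 25.27
tool_pos: [567.6, 404.4, 109.4]
tcp_rot: [0.217, 1.561, -3.026]
contact_force: [-0.4, -1.2, -2.0]
grip_width: 56.0
```

```bash
python3 go.py 523,268,108,1.473 480.5,132.3,108,1.473
```

```text
t 25.3 p [567.6 404.4 109.4] jaw-yaw -1.6715 xax [-0.0093 -0.0011 -1.    ] zax [-0.995  0.101  0.009] q [0.51 0.76 1.13 0.   1.26 2.18] F [-0.4 -1.2 -2. ] w 56.0
523,268,108,1.473 -> shift [0.0019 0.1402 0.0306] turn -0.17 rows 3.4
480.5,132.3,108,1.473 -> shift [0.0005 0.1392 0.029 ] turn -0.0 rows 3.4
```

Request:
step_arm(targets=[[[0, 0.035, 0.008, 0], [0, 0.07, 0.016, 0], [0, 0.11, 0.024, 0], [0, 0.14, 0.0306, 0], [0, 0.14, 0.0306, 0]]])

```text
time: 25.68
tool_pos: [519.8, 262.9, 108.0]
tcp_rot: [0.406, 1.554, -2.84]
contact_force: [0.3, 0.6, -1.0]
grip_width: 55.8
```

Request:
step_arm(targets=[[[0, 0.035, 0.008, 0], [0, 0.07, 0.016, 0], [0, 0.1, 0.024, 0], [0, 0.134, 0.029, 0], [0, 0.134, 0.029, 0]]])

```text
time: 26.1
tool_pos: [474.5, 128.6, 108.0]
tcp_rot: [0.427, 1.549, -2.821]
contact_force: [0.9, 0.5, -0.5]
grip_width: 55.8
```

Request:
step_arm(targets=[[[0, 0, 0, 0], [0, 0, 0, 0], [0, 0, 0, 0], [0, 0, 0, 0], [0, 0, 0, 0]]])

```text
time: 26.52
tool_pos: [474.7, 129.5, 107.7]
tcp_rot: [0.42, 1.549, -2.827]
contact_force: [-1.1, -0.3, -1.0]
grip_width: 55.7
```

```bash
python3 go.py 480.5,132.3,50,1.473 480.5,132.3,29.5,1.473
```

```text
t 26.5 p [474.7 129.5 107.7] jaw-yaw -1.676 xax [-0.021  -0.0068 -0.9998] zax [-0.994  0.105  0.02 ] q [ 0.11  0.43  1.76 -0.01  0.98  1.79] F [-1.1 -0.3 -1. ] w 55.7
480.5,132.3,50,1.473 -> shift [ 0.0575 -0.0039 -0.0067] turn -0.42 rows 1.4
480.5,132.3,29.5,1.473 -> shift [ 0.0205 -0.0002 -0.0004] turn -0.0 rows 0.5
```

Request:
step_arm(targets=[[[0, -0.0039, -0.0067, -0.3], [0.015, -0.0039, -0.0067, -0.3], [0.03, -0.0039, -0.0067, -0.3], [0.045, -0.0039, -0.0067, -0.3], [0.0575, -0.0039, -0.0067, -0.3]]])

```text
time: 26.93
tool_pos: [480.9, 132.9, 49.0]
tcp_rot: [0.411, 1.549, -2.83]
contact_force: [-0.3, -0.1, 0.4]
grip_width: 56.0
```

Request:
step_arm(targets=[[[0, 0, 0, 0], [0, 0, 0, 0], [0, 0, 0, 0], [0, 0, 0, 0], [0, 0, 0, 0]]])

```text
time: 27.35
tool_pos: [481.6, 133.1, 49.9]
tcp_rot: [0.428, 1.551, -2.813]
contact_force: [0.0, -0.0, -1.9]
grip_width: 55.3
```

```bash
python3 go.py 480.5,132.3,29.5,1.473
```

```text
t 27.4 p [481.6 133.1  49.9] jaw-yaw -1.6695 xax [-0.0191 -0.0065 -0.9998] zax [-0.995  0.099  0.018] q [ 0.12  0.53  1.79 -0.01  0.84  1.79] F [ 0.  -0.  -1.9] w 55.3
480.5,132.3,29.5,1.473 -> shift [0.0204 0.0008 0.0007] turn -0.05 rows 0.5
```

Request:
step_arm(targets=[[[0.006, 0.0008, 0.0007, 0], [0.012, 0.0008, 0.0007, 0], [0.017, 0.0008, 0.0007, 0], [0.021, 0.0008, 0.0007, 0], [0.021, 0.0008, 0.0007, 0]]])

```text
time: 27.77
tool_pos: [480.2, 132.2, 28.6]
tcp_rot: [0.424, 1.55, -2.817]
contact_force: [0.3, 0.0, 0.6]
grip_width: 56.0
```

Request:
step_arm(targets=[[[0, 0, 0, 0], [0, 0, 0, 0], [0, 0, 0, 0], [0, 0, 0, 0], [0, 0, 0, 0]]], jaw=0.26)

```text
time: 28.18
tool_pos: [480.3, 132.2, 28.5]
tcp_rot: [0.423, 1.55, -2.817]
contact_force: [0.4, -0.3, -0.1]
grip_width: 67.8
```

Request:
step_arm(targets=[[[-0.03, 0, 0, 0], [-0.06, 0, 0, 0], [-0.1, 0, 0, 0], [-0.12, 0, 0, 0], [-0.12, 0, 0, 0]]])

```text
time: 28.6
tool_pos: [485.5, 133.4, 153.3]
tcp_rot: [0.589, 1.559, -2.651]
contact_force: [0.8, 0.2, -0.2]
grip_width: 67.9
```

```bash
python3 go.py 600,300,130,1.5 640,300,130,1.5; python3 - <<'E'
from h import *
s=cap('side')
cv2.imwrite('pics/s8.png',s['color'][...,::-1])
E
```

```text
t 28.6 p [485.5 133.4 153.3] jaw-yaw -1.6694 xax [-0.0103 -0.0055 -0.9999] zax [-0.995  0.099  0.01 ] q [ 0.12  0.38  1.68 -0.    1.09  1.79] F [ 0.8  0.2 -0.2] w 67.9
600,300,130,1.5 -> shift [ 0.0212 -0.1772 -0.0978] turn -1.6 rows 4.9
640,300,130,1.5 -> shift [-0.0004 -0.0028 -0.0399] turn -0.0 rows 1.0
```

Request:
step_arm(targets=[[[0, -0.03, -0.018, -7], [0, -0.065, -0.038, -14], [0, -0.1, -0.058, -21], [0, -0.135, -0.078, -28], [0, -0.165, -0.098, -35]]], jaw=0.35)

```text
time: 29.07
tool_pos: [597.8, 289.7, 146.2]
tcp_rot: [-0.144, 1.553, -2.767]
contact_force: [0.8, 0.0, -0.7]
grip_width: 59.5
```

Request:
step_arm(targets=[[[0, 0, 0, -7], [0, 0, 0, -14], [0, 0, 0, -21], [0, 0, 0, -28], [0, 0, 0, -28]]])

```text
time: 29.48
tool_pos: [596.9, 289.5, 143.9]
tcp_rot: [-0.645, 1.549, -2.774]
contact_force: [-0.3, 0.1, 0.0]
grip_width: 59.6
```

Request:
step_arm(targets=[[[0, 0, 0, -7], [0, 0, 0, -14], [0, 0, 0, -21], [0, 0, 0, -25], [0, 0, 0, -25]]])

```text
time: 29.9
tool_pos: [596.4, 289.2, 142.5]
tcp_rot: [-1.082, 1.547, -2.776]
contact_force: [-0.0, -0.4, 0.2]
grip_width: 59.6
```

```bash
python3 go.py 696,118,100,-0.0556; python3 - <<'E'
from h import *
t=cap('top','t9.png');s=cap('side','s9.png')
for cs in([t],[s],[t,s]): print(*fit(cs,'yellow',KB,[696,118,1.515],1.15))
cv2.imwrite('pics/t9c.png',np.hstack([cv2.resize(c['color'][i:i+200,j:j+150],None,fx=2.6,fy=2.6,interpolation=2)[...,::-1] for c,i,j in((t,120,220),(s,130,220))]))
W=cloud(t)
for a in range(700,840,15):
  r=[]
  for b in range(60,180,20):
    e=W[(W[...,0]>a)&(W[...,0]<a+15)&(W[...,1]>b)&(W[...,1]<b+20)][:,2];r.append(int(np.percentile(e,95)) if len(e) else -1)
  print(a,r)
E
```

```text
t 29.9 p [596.4 289.2 142.5] jaw-yaw -0.124 xax [-0.0222 -0.0085 -0.9997] zax [-0.123 -0.992  0.011] q [ 0.34  0.68  1.19 -0.    1.29  0.46] F [-0.  -0.4  0.2] w 59.6
696,118,100,-0.0556 -> shift [0.0417 0.1209 0.1571] turn -3.92 rows 4.9
[695.83463836 118.28771549   1.51243916] 0.08262152673381229
[699.54138772 119.17184529   1.52744921] 0.8684071068471596
[695.99734085 119.43906053   1.5111291 ] 0.47771270890705114
700 [11, 12, 11, 12, 11, 12]
715 [1, 1, 1, 1, 1, 1]
730 [2, 0, 1, 6, 2, 0]
745 [1, 1, 7, 7, 2, 1]
760 [1, 1, 10, 1, 0, 1]
775 [60, 45, 9, 1, 1, 13]
790 [66, 57, 16, 1, 1, 2]
805 [70, 67, 33, 1, 2, 1]
820 [73, 73, 44, 1, 1, 1]
835 [73, 76, 58, 2, 1, 1]
```

View pics/t9c.png

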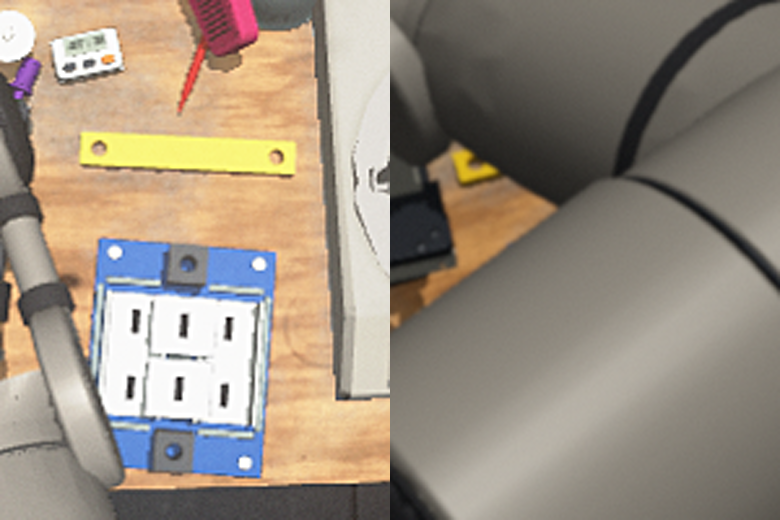

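Request:
step_arm(targets=[[[-0.03, 0, 0, -2], [-0.065, 0, 0, -3.9], [-0.1, 0, 0, -3.9], [-0.135, 0, 0, -3.9], [-0.17, 0, 0, -3.9]]])

```text
time: 30.42
tool_pos: [599.9, 290.6, 314.2]
tcp_rot: [-1.143, 1.547, -2.777]
contact_force: [0.7, -0.0, 0.7]
grip_width: 59.7
```

Request:
step_arm(targets=[[[0, 0, 0, 0], [0, 0, 0, 0], [0, 0, 0, 0], [0, 0, 0, 0], [0, 0, 0, 0]]])

```text
time: 30.83
tool_pos: [599.4, 290.4, 312.1]
tcp_rot: [-1.145, 1.543, -2.781]
contact_force: [0.3, -0.2, -0.9]
grip_width: 59.5
```

```bash
python3 go.py 696,118.3,310,-0.0575 696,118.3,100,-0.0575
```

```text
t 30.8 p [599.4 290.4 312.1] jaw-yaw -0.0648 xax [-0.0256 -0.0097 -0.9996] zax [-0.064 -0.998  0.011] q [ 0.34  0.61  0.87 -0.    1.7   0.4 ] F [ 0.3 -0.2 -0.9] w 59.5
696,118.3,310,-0.0575 -> shift [0.0013 0.1076 0.1654] turn -0.42 rows 4.7
696,118.3,100,-0.0575 -> shift [ 0.2099  0.0052 -0.0024] turn -0.0 rows 5.0
```

Request:
step_arm(targets=[[[0, -0.003, 0.035, 0], [0, -0.006, 0.07, 0], [0, -0.01, 0.105, 0], [0, -0.01, 0.13, 0], [0, -0.01, 0.14, 0]]])

```text
time: 31.25
tool_pos: [579.9, 148.1, 313.3]
tcp_rot: [-1.124, 1.541, -2.763]
contact_force: [0.7, -0.0, 0.1]
grip_width: 59.6
```

Request:
step_arm(targets=[[[0, 0.03, 0, 0], [0, 0.06, 0, 0], [0, 0.09, 0, 0], [0, 0.12, 0, 0], [0, 0.15, 0, 0]]])

```text
time: 31.67
tool_pos: [730.3, 138.4, 308.4]
tcp_rot: [-1.146, 1.541, -2.785]
contact_force: [1.8, 0.5, 0.6]
grip_width: 59.8
```

Request:
step_arm(targets=[[[0, 0, 0, 0], [0, 0, 0, 0], [0, 0, 0, 0], [0, 0, 0, 0], [0, 0, 0, 0]]])

```text
time: 32.08
tool_pos: [729.3, 139.0, 310.5]
tcp_rot: [-1.133, 1.542, -2.771]
contact_force: [0.2, 0.1, 0.4]
grip_width: 59.5
```

```bash
python3 go.py 696,118.3,310,-0.0575 696,118.3,100,-0.0575
```

```text
t 32.1 p [729.3 139.  310.5] jaw-yaw -0.0675 xax [-0.0264 -0.0103 -0.9996] zax [-0.067 -0.998  0.012] q [ 0.09  0.82  0.47 -0.01  1.88  0.15] F [0.2 0.1 0.4] w 59.5
696,118.3,310,-0.0575 -> shift [ 0.0016 -0.0318  0.0229] turn -0.57 rows 0.9
696,118.3,100,-0.0575 -> shift [ 0.2099  0.0054 -0.0025] turn -0.0 rows 5.0
```

Request:
step_arm(targets=[[[0.035, -0.015, 0.011, 0], [0.065, -0.0318, 0.0229, -0.6], [0.095, -0.031, 0.0225, -0.6], [0.12, -0.031, 0.0225, -0.6], [0.12, -0.031, 0.0225, -0.6]]])

```text
time: 32.5
tool_pos: [689.7, 117.2, 187.5]
tcp_rot: [-1.217, 1.534, -2.845]
contact_force: [-0.9, -0.5, -0.8]
grip_width: 59.9
```

Request:
step_arm(targets=[[[0.03, 0.001, 0, 0], [0.06, 0.002, 0, 0], [0.085, 0.003, 0, 0], [0.1, 0.003, 0, 0], [0.1, 0.003, 0, 0]]])

```text
time: 32.92
tool_pos: [687.8, 116.2, 86.2]
tcp_rot: [-1.239, 1.53, -2.866]
contact_force: [-0.9, -0.7, -0.9]
grip_width: 60.0
```

Request:
step_arm(targets=[[[0, 0, 0, 0], [0, 0, 0, 0], [0, 0, 0, 0], [0, 0, 0, 0], [0, 0, 0, 0]]])

```text
time: 33.33
tool_pos: [688.4, 116.3, 87.6]
tcp_rot: [-1.227, 1.532, -2.854]
contact_force: [-0.2, -0.2, 0.6]
grip_width: 59.4
```

```bash
python3 go.py 696,118.3,30,-0.0575 696,118.3,4,-0.0575
```

```text
t 33.3 p [688.4 116.3  87.6] jaw-yaw -0.0567 xax [-0.0368 -0.0109 -0.9993] zax [-0.056 -0.998  0.013] q [ 0.06  0.8   1.11 -0.01  1.27  0.12] F [-0.2 -0.2  0.6] w 59.4
696,118.3,30,-0.0575 -> shift [ 0.0573  0.0096 -0.0032] turn 0.04 rows 1.4
696,118.3,4,-0.0575 -> shift [ 0.026   0.0009 -0.0003] turn -0.0 rows 0.6
```

Request:
step_arm(targets=[[[-0.04, 0, 0, 0], [-0.08, 0, 0, 0], [-0.12, 0, 0, 0], [-0.16, 0, 0, 0], [-0.2, 0, 0, 0]]])

```text
time: 33.75
tool_pos: [695.4, 118.5, 290.4]
tcp_rot: [-1.221, 1.534, -2.848]
contact_force: [1.7, 0.7, 0.1]
grip_width: 60.0
```

Request:
step_arm(targets=[[[0, 0, 0, 0], [0, 0, 0, 0], [0, 0, 0, 0], [0, 0, 0, 0], [0, 0, 0, 0]]])

```text
time: 34.17
tool_pos: [694.8, 118.4, 288.2]
tcp_rot: [-1.242, 1.53, -2.87]
contact_force: [0.3, 0.2, 0.8]
grip_width: 59.8
```

```bash
python3 go.py
```

```text
t 34.2 p [694.8 118.4 288.2] jaw-yaw -0.0568 xax [-0.0395 -0.011  -0.9992] zax [-0.056 -0.998  0.013] q [ 0.06  0.71  0.73 -0.01  1.73  0.12] F [0.3 0.2 0.8] w 59.8
```

Request:
step_arm(targets=[[[0.01, 0, 0, 0], [0.03, 0, 0, 0], [0.055, 0, 0, 0], [0.08, 0, 0, 0], [0.105, 0, 0, 0]]])

```text
time: 34.58
tool_pos: [689.8, 117.2, 180.8]
tcp_rot: [-1.254, 1.528, -2.881]
contact_force: [1.1, -0.5, -0.5]
grip_width: 59.6
```

```bash
python3 go.py
```

```text
t 34.6 p [689.8 117.2 180.8] jaw-yaw -0.0569 xax [-0.0418 -0.0111 -0.9991] zax [-0.056 -0.998  0.013] q [ 0.06  0.74  0.98 -0.01  1.47  0.12] F [ 1.1 -0.5 -0.5] w 59.6
```

Request:
step_arm(targets=[[[0.02, 0, 0, 0], [0.035, 0, 0, 0], [0.035, 0, 0, 0], [0.035, 0, 0, 0], [0.035, 0, 0, 0]]])

```text
time: 35.0
tool_pos: [688.8, 116.8, 146.6]
tcp_rot: [-1.248, 1.529, -2.875]
contact_force: [0.4, 0.6, 1.2]
grip_width: 59.9
```

```bash
python3 go.py 696,118.3,30,-0.0575 696,118.3,4,-0.0575
```

```text
t 35.0 p [688.8 116.8 146.6] jaw-yaw -0.0569 xax [-0.0407 -0.0111 -0.9991] zax [-0.056 -0.998  0.013] q [ 0.06  0.76  1.03 -0.01  1.4   0.12] F [0.4 0.6 1.2] w 59.9
696,118.3,30,-0.0575 -> shift [ 0.1162  0.0117 -0.0035] turn 0.04 rows 2.8
696,118.3,4,-0.0575 -> shift [ 0.026   0.001  -0.0003] turn -0.0 rows 0.6
```

Request:
step_arm(targets=[[[0.02, 0.003, 0, 0], [0.04, 0.006, -0.001, 0], [0.06, 0.009, -0.002, 0], [0.08, 0.01, -0.003, 0], [0.08, 0.01, -0.003, 0]]])

```text
time: 35.42
tool_pos: [694.2, 118.3, 63.1]
tcp_rot: [-1.271, 1.524, -2.898]
contact_force: [-1.5, -0.2, -0.8]
grip_width: 59.6
```

Request:
step_arm(targets=[[[0.01, 0.0005, 0, 0], [0.02, 0.001, 0, 0], [0.03, 0.0015, 0, 0], [0.03, 0.0015, 0, 0], [0.03, 0.0015, 0, 0]]])

```text
time: 35.83
tool_pos: [694.1, 117.8, 32.8]
tcp_rot: [-1.274, 1.523, -2.901]
contact_force: [-0.3, -0.7, 0.4]
grip_width: 59.6
```

```bash
python3 go.py 696,118.3,4,-0.0575
```

```text
t 35.8 p [694.1 117.8  32.8] jaw-yaw -0.0569 xax [-0.0466 -0.0114 -0.9988] zax [-0.056 -0.998  0.014] q [ 0.06  0.87  1.12 -0.01  1.2   0.12] F [-0.3 -0.7  0.4] w 59.6
696,118.3,4,-0.0575 -> shift [ 0.0287  0.0032 -0.001 ] turn 0.03 rows 0.7
```

Request:
step_arm(targets=[[[-0.04, 0, 0, 0], [-0.04, 0, 0, 0], [-0.04, 0, 0, 0], [-0.04, 0, 0, 0], [-0.04, 0, 0, 0]]])

```text
time: 36.25
tool_pos: [695.6, 118.2, 72.4]
tcp_rot: [-1.276, 1.522, -2.903]
contact_force: [-0.8, -0.7, 0.0]
grip_width: 59.4
```

Request:
step_arm(targets=[[[-0.04, 0, 0, 0], [-0.08, 0, 0, 0], [-0.08, 0, 0, 0], [-0.08, 0, 0, 0], [-0.08, 0, 0, 0]]])

```text
time: 36.67
tool_pos: [698.9, 119.1, 151.4]
tcp_rot: [-1.281, 1.521, -2.908]
contact_force: [0.3, 0.1, 0.0]
grip_width: 59.6
```

Request:
step_arm(targets=[[[0.04, 0, 0, 0], [0.04, 0, 0, 0], [0.04, 0, 0, 0], [0.04, 0, 0, 0], [0.04, 0, 0, 0]]])

```text
time: 37.08
tool_pos: [697.7, 118.7, 112.7]
tcp_rot: [-1.275, 1.522, -2.902]
contact_force: [0.8, 0.5, 0.0]
grip_width: 59.6
```

Request:
step_arm(targets=[[[0, -0.04, 0, 0], [0, -0.04, 0, 0], [0, -0.04, 0, 0], [0, -0.04, 0, 0], [0, -0.04, 0, 0]]])

```text
time: 37.5
tool_pos: [659.7, 121.0, 116.6]
tcp_rot: [-1.256, 1.527, -2.883]
contact_force: [0.4, -0.1, -0.1]
grip_width: 59.9
```

Request:
step_arm(targets=[[[0, 0.04, 0, 0], [0, 0.04, 0, 0], [0, 0.04, 0, 0], [0, 0.04, 0, 0], [0, 0.04, 0, 0]]])

```text
time: 37.92
tool_pos: [700.0, 118.8, 115.9]
tcp_rot: [-1.25, 1.529, -2.878]
contact_force: [-0.4, -0.5, -0.1]
grip_width: 59.8
```

Request:
step_arm(targets=[[[0, 0, -0.04, 0], [0, 0, -0.04, 0], [0, 0, -0.04, 0], [0, 0, -0.04, 0], [0, 0, -0.04, 0]]])

```text
time: 38.33
tool_pos: [702.2, 158.2, 116.0]
tcp_rot: [-1.239, 1.529, -2.867]
contact_force: [-0.4, 0.5, -0.3]
grip_width: 59.6
```

Request:
step_arm(targets=[[[0, 0, 0.04, 0], [0, 0, 0.04, 0], [0, 0, 0.04, 0], [0, 0, 0.04, 0], [0, 0, 0.04, 0]]])

```text
time: 38.75
tool_pos: [699.9, 118.4, 116.8]
tcp_rot: [-1.246, 1.53, -2.874]
contact_force: [-0.4, 0.4, -0.0]
grip_width: 59.8
```

Request:
step_arm(targets=[[[0, 0, 0, 0], [0, 0, 0, 0], [0, 0, 0, 0], [0, 0, 0, 0], [0, 0, 0, 0]]])

```text
time: 39.17
tool_pos: [699.9, 118.7, 116.7]
tcp_rot: [-1.245, 1.529, -2.872]
contact_force: [0.2, 0.0, 0.3]
grip_width: 59.6
```

```bash
python3 go.py
```

```text
t 39.2 p [699.9 118.7 116.7] jaw-yaw -0.0571 xax [-0.0398 -0.011  -0.9991] zax [-0.057 -0.998  0.013] q [ 0.06  0.8   1.03 -0.01  1.36  0.12] F [0.2 0.  0.3] w 59.6
```

Request:
step_arm(targets=[[[0, -0.04, 0, 0], [0, -0.04, 0, 0], [0, -0.04, 0, 0], [0, -0.04, 0, 0], [0, -0.04, 0, 0]]])

```text
time: 39.58
tool_pos: [661.6, 121.0, 119.6]
tcp_rot: [-1.225, 1.533, -2.853]
contact_force: [-0.2, 0.2, -0.5]
grip_width: 59.6
```

Request:
step_arm(targets=[[[0, 0.04, 0, 0], [0, 0.04, 0, 0], [0, 0.04, 0, 0], [0, 0.04, 0, 0], [0, 0.04, 0, 0]]])

```text
time: 40.0
tool_pos: [701.8, 118.8, 119.1]
tcp_rot: [-1.218, 1.535, -2.845]
contact_force: [0.3, -0.2, 0.2]
grip_width: 59.7
```

Request:
step_arm(targets=[[[0, -0.04, 0, 0], [0, -0.04, 0, 0], [0, -0.04, 0, 0], [0, -0.04, 0, 0], [0, -0.04, 0, 0]]])

```text
time: 40.42
tool_pos: [663.5, 121.2, 122.5]
tcp_rot: [-1.185, 1.539, -2.813]
contact_force: [-0.0, 0.1, -0.7]
grip_width: 59.8
```

Request:
step_arm(targets=[[[0, 0.04, 0, 0], [0, 0.04, 0, 0], [0, 0.04, 0, 0], [0, 0.04, 0, 0], [0, 0.04, 0, 0]]])

```text
time: 40.83
tool_pos: [703.7, 119.0, 122.4]
tcp_rot: [-1.171, 1.541, -2.799]
contact_force: [0.6, 0.9, 0.1]
grip_width: 59.5
```

Request:
step_arm(targets=[[[0, -0.04, 0, 0], [0, -0.04, 0, 0], [0, -0.04, 0, 0], [0, -0.04, 0, 0], [0, -0.04, 0, 0]]])

```text
time: 41.25
tool_pos: [665.4, 121.4, 125.6]
tcp_rot: [-1.123, 1.545, -2.75]
contact_force: [-0.3, -0.4, 0.3]
grip_width: 59.7
```

Request:
step_arm(targets=[[[0, 0.04, 0, 0], [0, 0.04, 0, 0], [0, 0.04, 0, 0], [0, 0.04, 0, 0], [0, 0.04, 0, 0]]])

```text
time: 41.67
tool_pos: [705.6, 119.2, 125.7]
tcp_rot: [-1.1, 1.547, -2.728]
contact_force: [0.0, 0.8, 0.3]
grip_width: 59.7
```

```bash
python3 go.py 696,118.3,40,-0.0575
```

```text
t 41.7 p [705.6 119.2 125.7] jaw-yaw -0.0569 xax [-0.0221 -0.0097 -0.9997] zax [-0.057 -0.998  0.011] q [ 0.06  0.79  1.01 -0.01  1.36  0.12] F [0.  0.8 0.3] w 59.7
696,118.3,40,-0.0575 -> shift [ 0.0859 -0.0077  0.0005] turn 0.04 rows 2.1
```

Request:
step_arm(targets=[[[0, -0.04, 0, 0], [0, -0.04, 0, 0], [0, -0.04, 0, 0], [0, -0.04, 0, 0], [0, -0.04, 0, 0]]])

```text
time: 42.08
tool_pos: [667.2, 121.6, 128.7]
tcp_rot: [-1.023, 1.551, -2.65]
contact_force: [-0.6, 0.2, -0.1]
grip_width: 59.6
```

Request:
step_arm(targets=[[[0, 0.04, 0, 0], [0, 0.04, 0, 0], [0, 0.04, 0, 0], [0, 0.04, 0, 0], [0, 0.04, 0, 0]]])

```text
time: 42.5
tool_pos: [707.5, 119.5, 129.0]
tcp_rot: [-0.987, 1.553, -2.615]
contact_force: [0.3, -0.3, 0.6]
grip_width: 59.7
```

Request:
step_arm(targets=[[[0, -0.04, 0, 0], [0, -0.04, 0, 0], [0, -0.04, 0, 0], [0, -0.04, 0, 0], [0, -0.04, 0, 0]]])

```text
time: 42.92
tool_pos: [669.1, 121.8, 131.8]
tcp_rot: [-0.839, 1.557, -2.466]
contact_force: [-0.4, -0.3, -0.9]
grip_width: 59.7
```

Request:
step_arm(targets=[[[0, 0.04, 0, 0], [0, 0.04, 0, 0], [0, 0.04, 0, 0], [0, 0.04, 0, 0], [0, 0.04, 0, 0]]])

```text
time: 43.33
tool_pos: [709.4, 119.7, 132.4]
tcp_rot: [-0.765, 1.558, -2.393]
contact_force: [0.3, 0.1, 0.3]
grip_width: 59.8
```

Request:
step_arm(targets=[[[0, -0.04, 0, 0], [0, -0.04, 0, 0], [0, -0.04, 0, 0], [0, -0.04, 0, 0], [0, -0.04, 0, 0]]])

```text
time: 43.75
tool_pos: [671.0, 122.1, 134.9]
tcp_rot: [-0.46, 1.561, -2.087]
contact_force: [0.2, -0.2, -0.3]
grip_width: 59.2
```

Request:
step_arm(targets=[[[0, 0.03, 0, 0], [0, 0.03, 0, 0], [0, 0.03, 0, 0], [0, 0.03, 0, 0], [0, 0.03, 0, 0]]])

```text
time: 44.17
tool_pos: [701.0, 120.4, 135.3]
tcp_rot: [-0.379, 1.562, -2.007]
contact_force: [0.4, 0.1, 0.4]
grip_width: 59.6
```

```bash
python3 go.py 696,118.3,70,-0.0575 696,118.3,40,-0.0575
```

```text
t 44.2 p [701.  120.4 135.3] jaw-yaw -0.0566 xax [-0.0039 -0.0083 -1.    ] zax [-0.057 -0.998  0.009] q [ 0.07  0.77  1.04 -0.01  1.34  0.12] F [0.4 0.1 0.4] w 59.6
696,118.3,70,-0.0575 -> shift [ 0.0653 -0.0047  0.0019] turn 0.05 rows 1.6
696,118.3,40,-0.0575 -> shift [ 0.03    0.0001 -0.0003] turn -0.0 rows 0.7
```

Request:
step_arm(targets=[[[0.04, -0.0047, 0.002, 0], [0.04, -0.0047, 0.002, 0], [0.04, -0.0047, 0.002, 0], [0.04, -0.0047, 0.002, 0], [0.04, -0.0047, 0.002, 0]]])

```text
time: 44.58
tool_pos: [697.3, 118.6, 97.7]
tcp_rot: [0.003, 1.563, -1.624]
contact_force: [-1.7, -0.3, 0.1]
grip_width: 59.3
```

Request:
step_arm(targets=[[[0.04, 0, 0, 0], [0.04, 0, 0, 0], [0.04, 0, 0, 0], [0.04, 0, 0, 0], [0.04, 0, 0, 0]]])

```text
time: 45.0
tool_pos: [698.5, 118.4, 60.1]
tcp_rot: [0.408, 1.562, -1.219]
contact_force: [0.6, 0.2, -0.7]
grip_width: 59.6
```

Request:
step_arm(targets=[[[0.025, 0, 0, 0], [0.025, 0, 0, 0], [0.025, 0, 0, 0], [0.025, 0, 0, 0], [0.025, 0, 0, 0]]])

```text
time: 45.42
tool_pos: [699.3, 118.2, 36.6]
tcp_rot: [0.621, 1.562, -1.007]
contact_force: [-0.6, 0.1, 0.4]
grip_width: 59.7
```

```bash
python3 go.py 696,118.3,4,-0.0575; python3 - <<'E'
from h import *
s=cap('side');print(fit([s],'yellow',KB,[696,118,1.515],1.15))
cv2.imwrite('pics/s10.png',cv2.resize(s['color'][110:290,190:400],None,fx=3,fy=3,interpolation=2)[...,::-1])
E
```

```text
t 45.4 p [699.3 118.2  36.6] jaw-yaw -0.0565 xax [ 0.0049 -0.0077 -1.    ] zax [-0.056 -0.998  0.007] q [ 0.06  0.85  1.16 -0.01  1.13  0.12] F [-0.6  0.1  0.4] w 59.7
696,118.3,4,-0.0575 -> shift [ 0.0326 -0.0035 -0.0001] turn 0.06 rows 0.8
(array([784.62858755, 187.92057235,   2.9440026 ]), np.float64(0.9132607817635865))
```

View pics/s10.png

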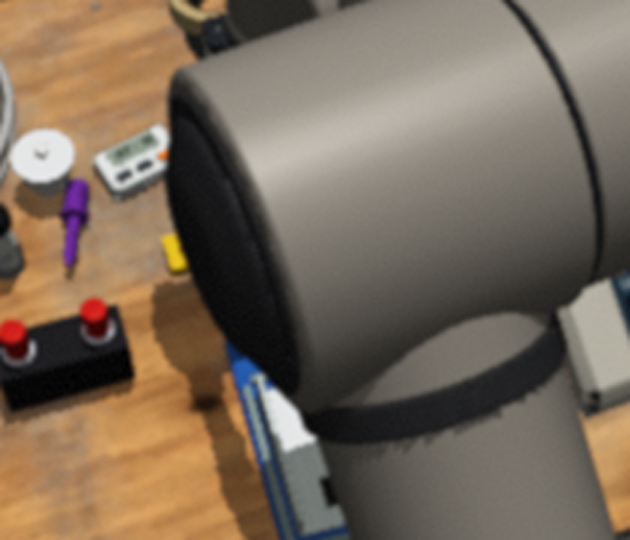

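Request:
step_arm(targets=[[[0.016, -0.0035, 0, 0], [0.0326, -0.0035, 0, 0], [0.0326, -0.0035, 0, 0], [0.0326, -0.0035, 0, 0], [0.0326, -0.0035, 0, 0]]])

```text
time: 45.88
tool_pos: [696.6, 118.2, 5.0]
tcp_rot: [0.74, 1.561, -0.887]
contact_force: [-0.1, 0.2, 0.2]
grip_width: 59.6
```

Request:
step_arm(targets=[[[0, 0, 0, 0], [0, 0, 0, 0], [0, 0, 0, 0], [0, 0, 0, 0], [0, 0, 0, 0]]], jaw=1)

```text
time: 46.3
tool_pos: [696.5, 118.2, 5.2]
tcp_rot: [0.74, 1.561, -0.887]
contact_force: [-2.2, 0.8, 1.4]
grip_width: 31.1
```

Request:
step_arm(targets=[[[0, 0, 0, 0], [0, 0, 0, 0], [0, 0, 0, 0], [0, 0, 0, 0], [0, 0, 0, 0]]])

```text
time: 46.72
tool_pos: [696.5, 118.3, 5.2]
tcp_rot: [0.726, 1.561, -0.901]
contact_force: [-0.4, -1.0, 0.3]
grip_width: 29.3
```

```bash
python3 go.py
```

```text
t 46.7 p [696.5 118.3   5.2] jaw-yaw -0.0565 xax [ 0.006  -0.0076 -1.    ] zax [-0.056 -0.998  0.007] q [ 0.06  0.88  1.19 -0.01  1.07  0.12] F [-0.4 -1.   0.3] w 29.3
```

Request:
step_arm(targets=[[[-0.02, 0, 0, 0], [-0.04, 0, 0, 0], [-0.04, 0, 0, 0], [-0.04, 0, 0, 0], [-0.04, 0, 0, 0]]])

```text
time: 47.13
tool_pos: [695.5, 118.5, 43.9]
tcp_rot: [0.565, 1.562, -1.062]
contact_force: [-1.1, 0.2, -2.2]
grip_width: 29.2
```

Request:
step_arm(targets=[[[-0.03, 0, 0, 0], [-0.06, 0, 0, 0], [-0.06, 0, 0, 0], [-0.06, 0, 0, 0], [-0.06, 0, 0, 0]]])

```text
time: 47.55
tool_pos: [694.2, 118.8, 101.9]
tcp_rot: [0.214, 1.563, -1.414]
contact_force: [0.9, 0.7, -2.0]
grip_width: 29.2
```

Request:
step_arm(targets=[[[0, 0, 0, 5], [0, 0, 0, 12], [0, 0, 0, 19], [0, 0, 0, 26], [0, 0, 0, 31]]])

```text
time: 47.97
tool_pos: [692.9, 118.7, 99.0]
tcp_rot: [0.208, 1.562, -1.967]
contact_force: [-0.1, -0.5, -1.7]
grip_width: 29.5
```

Request:
step_arm(targets=[[[0, 0, 0, 7], [0, 0, 0, 14], [0, 0, 0, 21], [0, 0, 0, 28], [0, 0, 0, 31]]])

```text
time: 48.38
tool_pos: [691.5, 118.6, 96.0]
tcp_rot: [0.388, 1.559, -2.334]
contact_force: [0.1, -0.5, -1.9]
grip_width: 29.4
```

Request:
step_arm(targets=[[[0, 0, 0, 7], [0, 0, 0, 14], [0, 0, 0, 21], [0, 0, 0, 24], [0, 0, 0, 24]]])

```text
time: 48.8
tool_pos: [690.2, 118.4, 93.2]
tcp_rot: [0.61, 1.555, -2.533]
contact_force: [-0.6, 0.7, -2.2]
grip_width: 29.3
```

Request:
step_arm(targets=[[[0, 0, 0, 0], [0, 0, 0, 0], [0, 0, 0, 0], [0, 0, 0, 0], [0, 0, 0, 0]]])

```text
time: 49.22
tool_pos: [690.2, 118.4, 93.1]
tcp_rot: [0.607, 1.555, -2.535]
contact_force: [-0.4, 0.9, -0.8]
grip_width: 29.4
```

```bash
python3 go.py 508.4,129.6,100,1.4728
```

```text
t 49.2 p [690.2 118.4  93.1] jaw-yaw -1.5714 xax [-0.0128 -0.0089 -0.9999] zax [-1.     0.001  0.013] q [ 0.06  0.79  1.12 -0.01  1.25  1.64] F [-0.4  0.9 -0.8] w 29.4
508.4,129.6,100,1.4728 -> shift [-0.0047 -0.011   0.1819] turn 5.58 rows 4.4
```

Request:
step_arm(targets=[[[0, 0, 0.04, 5.6], [0, 0, 0.04, 5.6], [0, 0, 0.04, 5.6], [0, 0, 0.04, 5.6], [0, 0, 0.04, 5.6]]])

```text
time: 49.63
tool_pos: [651.9, 118.5, 94.8]
tcp_rot: [0.852, 1.558, -2.388]
contact_force: [0.7, 0.3, -1.7]
grip_width: 29.4
```

Request:
step_arm(targets=[[[0, 0, 0.04, 0], [0, 0, 0.04, 0], [0, 0, 0.04, 0], [0, 0, 0.04, 0], [0, 0, 0.04, 0]]])

```text
time: 50.05
tool_pos: [614.2, 122.4, 96.3]
tcp_rot: [1.099, 1.561, -2.14]
contact_force: [-0.8, 0.9, -1.6]
grip_width: 29.3
```

Request:
step_arm(targets=[[[0, 0, 0.04, 0], [0, 0, 0.04, 0], [0, 0, 0.04, 0], [0, 0, 0.04, 0], [0, 0, 0.04, 0]]])

```text
time: 50.47
tool_pos: [576.5, 126.3, 97.4]
tcp_rot: [1.428, 1.562, -1.812]
contact_force: [-0.8, 0.4, -2.4]
grip_width: 29.3
```

Request:
step_arm(targets=[[[0, 0, 0.04, 0], [0, 0, 0.04, 0], [0, 0, 0.04, 0], [0, 0, 0.04, 0], [0, 0, 0.04, 0]]])

```text
time: 50.88
tool_pos: [538.8, 130.1, 98.2]
tcp_rot: [1.811, 1.563, -1.429]
contact_force: [1.3, -0.1, -2.4]
grip_width: 29.3
```

```bash
python3 go.py 508.4,129.6,80,1.4728 508.4,129.6,56,1.4728;  python3 - <<'E'
from h import *
t=cap('top','t11.png');s=cap('side','s11.png')
cv2.imwrite('pics/t11c.png',np.hstack([cv2.resize(c['color'][i:i+180,j:j+150],None,fx=2.6,fy=2.6,interpolation=2)[...,::-1] for c,i,j in((t,150,220),(s,170,220))]))
E
```

```text
t 50.9 p [538.8 130.1  98.2] jaw-yaw -1.6693 xax [ 0.0011 -0.008  -1.    ] zax [-0.995  0.098 -0.002] q [ 0.1   0.53  1.61 -0.01  1.    1.78] F [ 1.3 -0.1 -2.4] w 29.3
508.4,129.6,80,1.4728 -> shift [0.0182 0.0034 0.0302] turn -0.03 rows 0.8
508.4,129.6,56,1.4728 -> shift [ 0.024  -0.0002  0.    ] turn -0.0 rows 0.6
```

View pics/t11c.png

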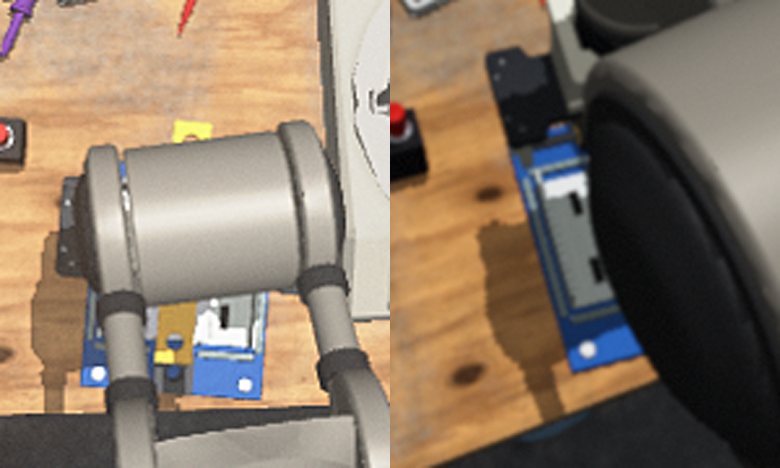

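Request:
step_arm(targets=[[[0.01, 0.0034, 0.0302, 0], [0.02, 0.0034, 0.0302, 0], [0.033, 0.0034, 0.0302, 0], [0.033, 0.0034, 0.0302, 0], [0.033, 0.0034, 0.0302, 0]]])

```text
time: 51.4
tool_pos: [508.0, 129.3, 64.6]
tcp_rot: [1.541, 1.563, -1.7]
contact_force: [0.6, -0.4, -2.2]
grip_width: 29.6
```

```bash
python3 go.py 508.4,129.6,56,1.4728;  python3 - <<'E'
from h import *
t=cap('top','t12.png');z=bot.get_obs()['tool_pos'][2]-5.2
COL['yellow']=lambda h,s,v:(h>16)&(h<38)&(s>140)&(v>60)
V=KB+[0,0,z]
h=blob(t,'yellow',[508,130,-.098],1.06,V);print(h.round(1).tolist())
print(hull(t,V,[508.4,129.6,-.098]).round(1).tolist())
print(fit([t],'yellow',V,[508,130,-.098],1.06))
c=t['color'];cr=c[150:330,220:370];im=cv2.resize(cr,None,fx=3,fy=3,interpolation=2)[...,::-1].copy()
cv2.polylines(im,[((hull(t,V,[508.4,129.6,-.098])-[220,150]+.5)*3).astype(int)],True,(0,255,0),1)
cv2.imwrite('pics/t12c.png',im)
E
```

```text
t 51.4 p [508.  129.3  64.6] jaw-yaw -1.6695 xax [-0.0011 -0.0082 -1.    ] zax [-0.995  0.098  0.   ] q [ 0.11  0.53  1.73 -0.01  0.88  1.78] F [ 0.6 -0.4 -2.2] w 29.6
508.4,129.6,56,1.4728 -> shift [ 0.0086 -0.0004 -0.0004] turn -0.04 rows 0.2
[[293.5, 302.5], [281.5, 302.5], [279.5, 301.5], [279.5, 295.5], [280.5, 288.5], [281.5, 287.5], [291.5, 286.5], [293.5, 286.5]]
[[300.0, 212.89999389648438], [293.20001220703125, 302.70001220703125], [279.5, 301.6000061035156], [279.3999938964844, 301.20001220703125], [286.29998779296875, 212.3000030517578], [286.5, 211.8000030517578]]
(array([ 5.08105469e+02,  1.36447047e+02, -2.15850745e-02]), np.float64(0.8304371165194819))
```

View pics/t12c.png

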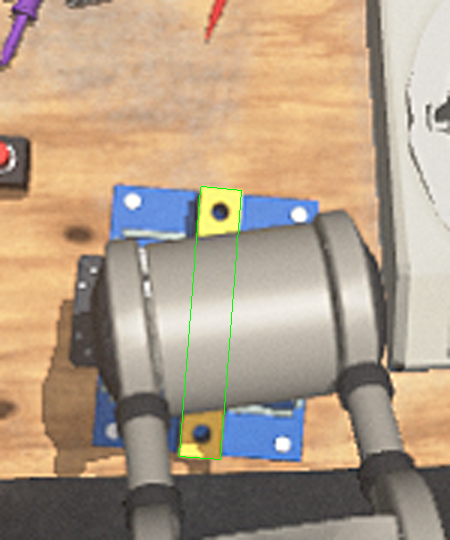

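Request:
step_arm(targets=[[[0.005, -0.0004, -0.0004, 0], [0.01, -0.0004, -0.0004, 0], [0.01, -0.0004, -0.0004, 0], [0.01, -0.0004, -0.0004, 0], [0.01, -0.0004, -0.0004, 0]]])

```text
time: 51.87
tool_pos: [509.0, 129.7, 55.2]
tcp_rot: [1.713, 1.563, -1.527]
contact_force: [0.0, 0.7, -2.0]
grip_width: 29.4
```

Request:
step_arm(targets=[[[0.002, 0, 0, 0], [0.004, 0, 0, 0], [0.004, 0, 0, 0], [0.004, 0, 0, 0], [0.004, 0, 0, 0]]])

```text
time: 52.28
tool_pos: [509.0, 129.7, 51.2]
tcp_rot: [1.725, 1.563, -1.515]
contact_force: [-0.0, -0.1, -1.6]
grip_width: 29.2
```

```bash
python3 go.py 508.4,129.6,51,1.4728
```

```text
t 52.3 p [509.  129.7  51.2] jaw-yaw -1.6694 xax [ 4.e-04 -8.e-03 -1.e+00] zax [-0.995  0.098 -0.001] q [ 0.11  0.55  1.74 -0.01  0.85  1.78] F [-0.  -0.1 -1.6] w 29.2
508.4,129.6,51,1.4728 -> shift [0.0002 0.0001 0.0006] turn -0.04 rows 0.0
```

Request:
step_arm(targets=[[[0.0005, 0, 0.0006, 0], [0.0012, 0, 0.0006, 0], [0.0012, 0, 0.0006, 0], [0.0012, 0, 0.0006, 0], [0.0012, 0, 0.0006, 0]]])

```text
time: 52.7
tool_pos: [509.1, 129.6, 51.1]
tcp_rot: [1.956, 1.563, -1.285]
contact_force: [-1.7, -1.0, 7.8]
grip_width: 29.3
```

```bash
python3 go.py 508.4,129.6,51,1.4728
```

```text
t 52.7 p [509.1 129.6  51.1] jaw-yaw -1.6695 xax [ 0.0023 -0.008  -1.    ] zax [-0.995  0.099 -0.003] q [ 0.11  0.55  1.74 -0.01  0.85  1.79] F [-1.7 -1.   7.8] w 29.3
508.4,129.6,51,1.4728 -> shift [0.0001 0.0001 0.0007] turn -0.04 rows 0.0
```

Request:
step_arm(targets=[[[0, 0, 0, 0], [0, 0, 0, 0], [0, 0, 0, 0], [0, 0, 0, 0], [0, 0, 0, 0]]], jaw=0.55)

```text
time: 53.12
tool_pos: [508.9, 129.7, 50.9]
tcp_rot: [1.901, 1.563, -1.339]
contact_force: [0.5, -0.3, -0.2]
grip_width: 41.4
```

Request:
step_arm(targets=[[[-0.02, 0, 0, 0], [-0.05, 0, 0, 0], [-0.08, 0, 0, 0], [-0.08, 0, 0, 0], [-0.08, 0, 0, 0]]])

```text
time: 53.53
tool_pos: [509.8, 130.5, 132.4]
tcp_rot: [2.309, 1.561, -0.931]
contact_force: [-0.0, -0.1, -0.9]
grip_width: 41.3
```

Request:
step_arm(targets=[[[0, -0.04, -0.02, 0], [0, -0.07, -0.035, 0], [0, -0.07, -0.035, 0], [0, -0.07, -0.035, 0], [0, -0.07, -0.035, 0]]])

```text
time: 53.95
tool_pos: [550.3, 196.3, 130.4]
tcp_rot: [1.922, 1.562, -1.318]
contact_force: [0.2, 0.2, -0.1]
grip_width: 41.2
```

Request:
step_arm(targets=[[[0, -0.035, -0.015, 0], [0, -0.07, -0.03, 0], [0, -0.07, -0.03, 0], [0, -0.07, -0.03, 0], [0, -0.07, -0.03, 0]]])

```text
time: 54.37
tool_pos: [586.1, 261.9, 129.1]
tcp_rot: [1.676, 1.561, -1.564]
contact_force: [-0.4, 0.4, 0.0]
grip_width: 41.3
```

```bash
python3 go.py 634,286.5,150,1.49; python3 - <<'E'
from h import *
t=cap('top','t13.png')
COL['yellow']=lambda h,s,v:(h>16)&(h<38)&(s>140)&(v>60)
print(fit([t],'yellow',KB+[0,0,46],[508.4,129.6,-.098],1.06))
print(fit([t],'blue',CR,[508.4,129.6,-.098],1.2))
cv2.imwrite('pics/t13c.png',cv2.resize(t['color'][150:330,180:350],None,fx=3.3,fy=3.3,interpolation=2)[...,::-1])
E
```

```text
t 54.4 p [586.1 261.9 129.1] jaw-yaw -1.6692 xax [ 1.0e-04 -9.8e-03 -1.0e+00] zax [-0.995  0.098 -0.001] q [ 0.31  0.64  1.3  -0.01  1.2   1.98] F [-0.4  0.4  0. ] w 41.3
634,286.5,150,1.49 -> shift [-0.0211 -0.029  -0.0453] turn -1.01 rows 1.4
(array([5.13861252e+02, 1.62039246e+02, 3.76456353e-01]), np.float64(0.9584006653236239))
(array([ 5.04878382e+02,  9.45962718e+01, -9.84141113e-02]), np.float64(0.39442025896060917))
```

View pics/t13c.png

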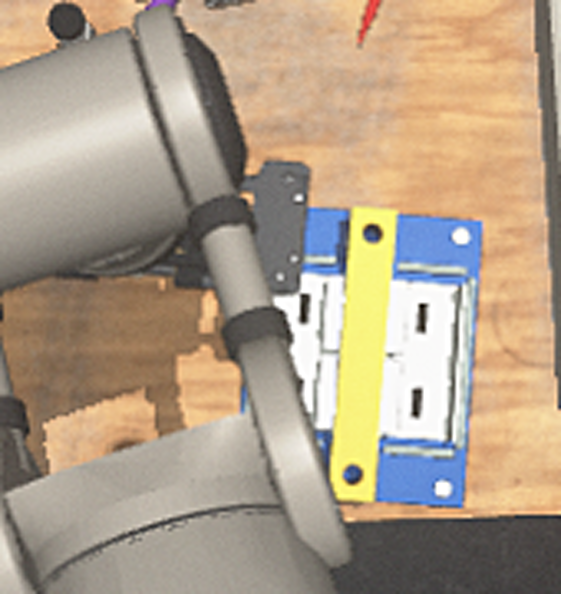

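```bash
python3 - <<'E'
from h import *
t=cap('top');s=cap('side')
for c,n in((t,'top0'),(s,'side0')):
    im=cv2.imread(f'pics/{n}.png');hsv=cv2.cvtColor(im,cv2.COLOR_BGR2HSV).astype(int)
    for p in((637,342),(634,286)):
        u,v=proj(c,[[*p,82]])[0];x,y=int(u),int(v)
        sub=hsv[y-8:y+13,x-9:x+12];m=((sub[...,0]<12)|(sub[...,0]>170))&(sub[...,1]>110)
        m&=sub[...,2]>70
        print(n,p,'proj',u.round(1),v.round(1),'area',m.sum())
        if n=='top0' :
            for r in range(21):print(''.join('%4d'%sub[r,k,2] if m[r,k] else '   .' for k in range(21)))
E
```

```text
top0 (637, 342) proj 192.5 199.8 area 66
   .   .   .   .   .   .   .   .   .   .   .   .   .   .   .   .   .   .   .   .   .
   .   .   .   .   .   .   .   .   .   .   .   .   .   .   .   .   .   .   .   .   .
   .   .   .   .   .   .   .   .   .   .   .   .   .   .   .   .   .   .   .   .   .
   .   .   .   .   .   .   .   .   .   .   .   .   .   .   .   .   .   .   .   .   .
   .   .   .   .   .   .   .   .   .   . 136   .   .   .   .   .   .   .   .   .   .
   .   .   .   .   .   .   .   . 198 255 255 255 191   .   .   .   .   .   .   .   .
   .   .   .   .   .   .   . 198 255 249 247 253 255 220   .   .   .   .   .   .   .
   .   .   .   .   .   . 126 255 247 242 242 246 251 255 145   .   .   .   .   .   .
   .   .   .   .   .   . 152 255 244 243 244 244 251 255 164   .   .   .   .   .   .
   .   .   .   .   .   . 151 255 244 240 244 246 251 255 138   .   .   .   .   .   .
   .   .   .   .   .   .   . 254 249 244 245 249 255 255 108  98   .   .   .   .   .
   .   .   .   .   .   .   . 164 254 248 250 251 250 167  76 101   .   .   .   .   .
   .   .   .   .   .   .   .   . 185 22
[... 1935 characters left out ...]
.   .   .   .   .   .
   .   .   .   .   .   .   .   .   .   .   .   .   .   .   .   .   .   .   .   .   .
   .   .   .   .   .   .   .   .   .   .   .   .   .   .   .   .   .   .   .   .   .
   .   .   .   .   .   .   .   .   .   .   .   .   .   .   .   .   .   .   .   .   .
   .   .   .   .   .   .   .   .   .   .   .   .   .   .   .   .   .   .   .   .   .
   .   .   .   .   .   .   .   .   .   .   .   .   .   .   .   .   .   .   .   .   .
   .   .   .   .   .   .   .   .   .   .   .   .   .   .   .   .   .   .   .   .   .
   .   .   .   .   .   .   .   .   .   .   .   .   .   .   .   .   .   .   .   .   .
side0 (637, 342) proj 193.3 220.0 area 79
side0 (634, 286) proj 220.5 212.5 area 77
```

```bash
python3 go.py 634.4,285.2,135,-1.6692 634.4,285.2,110,-1.6692 634.4,285.2,58,-1.6692; python3 - <<'E'
from h import *
t=cap('top')
print(fit([t],'yellow',KB+[0,0,46],[508.4,129.6,-.098],1.06))
E
```

```text
t 54.5 p [586.5 261.7 130.1] jaw-yaw -1.6702 xax [ 0.0016 -0.0091 -1.    ] zax [-0.995  0.099 -0.003] q [ 0.3   0.64  1.3  -0.01  1.2   1.98] F [ 0.8  0.4 -0.3] w 41.3
634.4,285.2,135,-1.6692 -> shift [-0.0051 -0.0281 -0.0453] turn -0.06 rows 1.3
634.4,285.2,110,-1.6692 -> shift [ 0.025  -0.0002  0.0001] turn -0.0 rows 0.6
634.4,285.2,58,-1.6692 -> shift [ 0.052  -0.0005  0.0001] turn -0.0 rows 1.2
(array([ 5.08057046e+02,  1.30551580e+02, -8.30589480e-02]), np.float64(0.16956699240494288))
```

Request:
step_arm(targets=[[[0, -0.018, -0.029, 0], [0, -0.0281, -0.0453, 0], [0, -0.0281, -0.0453, 0], [0, -0.0281, -0.0453, 0], [0, -0.0281, -0.0453, 0]]], jaw=0.62)

```text
time: 54.98
tool_pos: [633.9, 284.6, 129.9]
tcp_rot: [1.771, 1.561, -1.47]
contact_force: [-0.4, -0.3, 0.0]
grip_width: 34.6
```

Request:
step_arm(targets=[[[0.02, 0, 0, 0], [0.03, 0, 0, 0], [0.03, 0, 0, 0], [0.03, 0, 0, 0], [0.03, 0, 0, 0]]])

```text
time: 55.4
tool_pos: [634.1, 284.3, 100.8]
tcp_rot: [1.854, 1.562, -1.387]
contact_force: [-0.7, -0.4, 0.8]
grip_width: 35.2
```

```bash
python3 go.py 634.4,285.2,58,-1.6692; python3 - <<'E'
from h import *
t=cap('top')
print(fit([t],'yellow',KB+[0,0,46],[508.4,129.6,-.098],1.06))
E
```

```text
t 55.4 p [634.1 284.3 100.8] jaw-yaw -1.6707 xax [ 0.0017 -0.0091 -1.    ] zax [-0.995  0.1   -0.003] q [ 0.32  0.76  1.15 -0.01  1.23  1.99] F [-0.7 -0.4  0.8] w 35.2
634.4,285.2,58,-1.6692 -> shift [ 0.0427 -0.0013 -0.0001] turn -0.08 rows 1.0
(array([ 5.08127647e+02,  1.30319241e+02, -9.69229049e-02]), np.float64(0.08317592484526459))
```

Request:
step_arm(targets=[[[0.02, -0.0013, 0, 0], [0.03, -0.0013, 0, 0], [0.0425, -0.0013, 0, 0], [0.0425, -0.0013, 0, 0], [0.0425, -0.0013, 0, 0]]])

```text
time: 55.87
tool_pos: [634.0, 285.2, 57.6]
tcp_rot: [1.719, 1.561, -1.522]
contact_force: [0.6, 0.5, -0.7]
grip_width: 34.5
```

Request:
step_arm(targets=[[[0, 0, 0, 0], [0, 0, 0, 0], [0, 0, 0, 0], [0, 0, 0, 0], [0, 0, 0, 0]]], jaw=1)

```text
time: 56.28
tool_pos: [634.4, 285.3, 58.4]
tcp_rot: [1.855, 1.562, -1.386]
contact_force: [-0.3, 0.6, 2.1]
grip_width: 18.1
```

```bash
python3 go.py
```

```text
t 56.3 p [634.4 285.3  58.4] jaw-yaw -1.6706 xax [ 0.0017 -0.0091 -1.    ] zax [-0.995  0.1   -0.003] q [ 0.32  0.8   1.19 -0.01  1.15  1.99] F [-0.3  0.6  2.1] w 18.1
```

Request:
step_arm(targets=[[[-0.02, 0, 0, 0], [-0.05, 0, 0, 0], [-0.05, 0, 0, 0], [-0.05, 0, 0, 0], [-0.05, 0, 0, 0]]])

```text
time: 56.7
tool_pos: [633.9, 285.6, 107.9]
tcp_rot: [1.767, 1.561, -1.475]
contact_force: [0.6, -0.8, -0.7]
grip_width: 18.1
```

Request:
step_arm(targets=[[[-0.02, 0, 0, 0], [-0.035, 0, 0, 0], [-0.035, 0, 0, 0], [-0.035, 0, 0, 0], [-0.035, 0, 0, 0]]])

```text
time: 57.12
tool_pos: [633.0, 285.6, 140.9]
tcp_rot: [1.488, 1.56, -1.753]
contact_force: [-0.1, 0.3, -1.5]
grip_width: 18.0
```

Request:
step_arm(targets=[[[0, 0.04, 0.005, 0], [0, 0.08, 0.01, 0], [0, 0.08, 0.01, 0], [0, 0.08, 0.01, 0], [0, 0.08, 0.01, 0]]])

```text
time: 57.53
tool_pos: [614.9, 207.0, 140.9]
tcp_rot: [1.368, 1.56, -1.874]
contact_force: [0.1, 0.1, -0.9]
grip_width: 18.4
```

Request:
step_arm(targets=[[[0, 0.04, 0.008, 0], [0, 0.078, 0.015, 0], [0, 0.078, 0.015, 0], [0, 0.078, 0.015, 0], [0, 0.078, 0.015, 0]]])

```text
time: 57.95
tool_pos: [592.6, 132.0, 141.6]
tcp_rot: [1.378, 1.561, -1.864]
contact_force: [-0.4, 0.6, -0.4]
grip_width: 18.0
```

Request:
step_arm(targets=[[[0, 0, 0, 0], [0, 0, 0, 0], [0, 0, 0, 0], [0, 0, 0, 0], [0, 0, 0, 0]]])

```text
time: 58.37
tool_pos: [592.6, 132.4, 141.5]
tcp_rot: [1.375, 1.561, -1.866]
contact_force: [0.9, -0.8, -0.2]
grip_width: 18.1
```

```bash
python3 go.py 589.9,122,135,-1.6692 589.9,122,115,-1.669
```

```text
t 58.4 p [592.6 132.4 141.5] jaw-yaw -1.6702 xax [-0.0029 -0.0095 -1.    ] zax [-0.995  0.099  0.002] q [ 0.1   0.57  1.4  -0.01  1.18  1.77] F [ 0.9 -0.8 -0.2] w 18.1
589.9,122,135,-1.6692 -> shift [0.0066 0.0106 0.0016] turn -0.06 rows 0.3
589.9,122,115,-1.669 -> shift [ 0.02   -0.0002 -0.    ] turn -0.01 rows 0.5
```

Request:
step_arm(targets=[[[0, 0.0103, 0.0018, 0], [0.015, 0.0103, 0.0018, 0], [0.03, 0.0103, 0.0018, 0], [0.03, 0.0103, 0.0018, 0], [0.03, 0.0103, 0.0018, 0]]])

```text
time: 58.78
tool_pos: [589.1, 121.5, 111.1]
tcp_rot: [1.215, 1.56, -2.026]
contact_force: [0.0, 1.2, 0.1]
grip_width: 18.4
```

Request:
step_arm(targets=[[[0, 0, 0, 0], [0, 0, 0, 0], [0, 0, 0, 0], [0, 0, 0, 0], [0, 0, 0, 0]]])

```text
time: 59.2
tool_pos: [589.3, 121.6, 111.6]
tcp_rot: [1.28, 1.56, -1.961]
contact_force: [-0.8, 0.1, -0.2]
grip_width: 18.4
```

```bash
python3 go.py 589.9,122.4,108,-1.6692; python3 - <<'E'
from h import *
t=cap('top');s=cap('side')
cv2.imwrite('pics/t14c.png',np.hstack([cv2.resize(c['color'][i:i+130,j:j+110],None,fx=3.6,fy=3.6,interpolation=2)[...,::-1] for c,i,j in((t,170,240),(s,170,250))]))
E
```

```text
t 59.2 p [589.3 121.6 111.6] jaw-yaw -1.6704 xax [-0.004  -0.0096 -0.9999] zax [-0.995  0.1    0.003] q [ 0.08  0.59  1.45 -0.01  1.1   1.76] F [-0.8  0.1 -0.2] w 18.4
589.9,122.4,108,-1.6692 -> shift [ 0.0036 -0.0009 -0.0005] turn -0.07 rows 0.1
```

View pics/t14c.png

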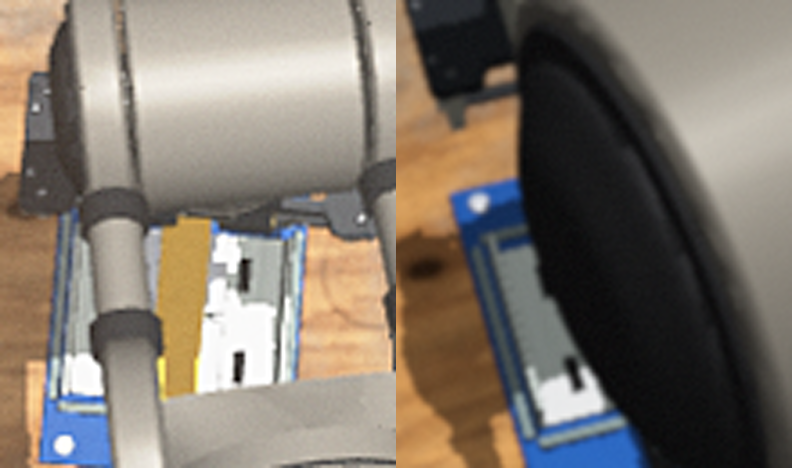

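Request:
step_arm(targets=[[[0, -0.0009, -0.0005, 0], [0.004, -0.0009, -0.0005, 0], [0.008, -0.0009, -0.0005, 0], [0.011, -0.0009, -0.0005, 0], [0.011, -0.0009, -0.0005, 0]]])

```text
time: 59.72
tool_pos: [589.1, 122.2, 99.2]
tcp_rot: [1.099, 1.559, -2.143]
contact_force: [-0.4, -0.6, -1.2]
grip_width: 18.5
```

```bash
python3 go.py 589.9,122.4,90,-1.6692
```

```text
t 59.7 p [589.1 122.2  99.2] jaw-yaw -1.6704 xax [-0.0063 -0.0099 -0.9999] zax [-0.995  0.1    0.005] q [ 0.08  0.61  1.46 -0.01  1.08  1.76] F [-0.4 -0.6 -1.2] w 18.5
589.9,122.4,90,-1.6692 -> shift [ 0.0092 -0.0004 -0.0008] turn -0.07 rows 0.2
```

Request:
step_arm(targets=[[[0.003, -0.0003, -0.0006, 0], [0.006, -0.0003, -0.0006, 0], [0.009, -0.0003, -0.0006, 0], [0.012, -0.0003, -0.0006, 0], [0.012, -0.0003, -0.0006, 0]]])

```text
time: 60.13
tool_pos: [589.3, 122.3, 86.4]
tcp_rot: [1.02, 1.558, -2.221]
contact_force: [0.4, -0.2, -0.2]
grip_width: 18.3
```

```bash
python3 go.py 589.9,122.4,75,-1.6692
```

```text
t 60.1 p [589.3 122.3  86.4] jaw-yaw -1.6705 xax [-0.0076 -0.0099 -0.9999] zax [-0.995  0.1    0.007] q [ 0.08  0.62  1.47 -0.01  1.06  1.76] F [ 0.4 -0.2 -0.2] w 18.3
589.9,122.4,75,-1.6692 -> shift [ 0.0114 -0.0003 -0.0007] turn -0.07 rows 0.3
```

No contact; the pin is in the hole. Continue down to near home (TCP about 64.4).

Request:
step_arm(targets=[[[0.003, -0.0002, -0.0004, 0], [0.006, -0.0002, -0.0004, 0], [0.01, -0.0002, -0.0004, 0], [0.014, -0.0002, -0.0004, 0], [0.014, -0.0002, -0.0004, 0]]])

```text
time: 60.55
tool_pos: [588.9, 122.2, 71.3]
tcp_rot: [0.923, 1.557, -2.318]
contact_force: [-0.7, 0.8, -0.2]
grip_width: 18.2
```

Request:
step_arm(targets=[[[0.002, 0, 0, 0], [0.004, 0, 0, 0], [0.006, 0, 0, 0], [0.006, 0, 0, 0], [0.006, 0, 0, 0]]])

```text
time: 60.97
tool_pos: [588.9, 122.2, 65.2]
tcp_rot: [0.916, 1.557, -2.325]
contact_force: [-0.5, -0.5, -0.2]
grip_width: 17.8
```

```bash
python3 go.py 589.9,122.4,64,-1.6692
```

```text
t 61.0 p [588.9 122.2  65.2] jaw-yaw -1.6705 xax [-0.0095 -0.0101 -0.9999] zax [-0.995  0.1    0.008] q [ 0.08  0.65  1.49 -0.01  1.01  1.76] F [-0.5 -0.5 -0.2] w 17.8
589.9,122.4,64,-1.6692 -> shift [ 0.0012 -0.0004 -0.001 ] turn -0.07 rows 0.0
```

Request:
step_arm(targets=[[[0.001, 0, 0, 0], [0.0025, 0, 0, 0], [0.0025, 0, 0, 0], [0.0025, 0, 0, 0], [0.0025, 0, 0, 0]]])

```text
time: 61.38
tool_pos: [589.1, 122.2, 64.3]
tcp_rot: [0.997, 1.558, -2.245]
contact_force: [-3.5, -0.8, 9.5]
grip_width: 18.3
```

Request:
step_arm(targets=[[[0, 0, 0, 0], [0, 0, 0, 0], [0, 0, 0, 0], [0, 0, 0, 0], [0, 0, 0, 0]]], jaw=0.62)

```text
time: 61.8
tool_pos: [589.1, 122.2, 64.0]
tcp_rot: [0.977, 1.558, -2.264]
contact_force: [-0.8, 0.7, 0.6]
grip_width: 35.0
```

Request:
step_arm(targets=[[[-0.02, 0, 0, 0], [-0.05, 0, 0, 0], [-0.08, 0, 0, 0], [-0.08, 0, 0, 0], [-0.08, 0, 0, 0]]])

```text
time: 62.22
tool_pos: [590.8, 123.1, 145.8]
tcp_rot: [1.248, 1.56, -1.993]
contact_force: [0.6, 0.2, -0.2]
grip_width: 34.8
```

Request:
step_arm(targets=[[[0, -0.04, -0.005, 0], [0, -0.08, -0.007, 0], [0, -0.08, -0.007, 0], [0, -0.08, -0.007, 0], [0, -0.08, -0.007, 0]]])

```text
time: 62.63
tool_pos: [604.8, 201.8, 143.2]
tcp_rot: [1.076, 1.558, -2.165]
contact_force: [-0.3, -0.9, 0.8]
grip_width: 35.0
```

Request:
step_arm(targets=[[[0, -0.04, -0.005, 0], [0, -0.08, -0.007, 0], [0, -0.08, -0.007, 0], [0, -0.08, -0.007, 0], [0, -0.08, -0.007, 0]]])

```text
time: 63.05
tool_pos: [619.4, 279.4, 141.4]
tcp_rot: [1.035, 1.556, -2.206]
contact_force: [-0.1, 0.1, 0.2]
grip_width: 34.8
```

```bash
python3 go.py 637.3,340.7,140,-1.6692; python3 - <<'E'
from h import *
t=cap('top','t15.png');s=cap('side','s15.png')
print(fit([t],'yellow',KB+[0,0,46],[508.4,129.6,-.098],1.06))
print(fit([t],'red',cyl(9.5,60,88),[589.9,122,0],1.6,False))
for n,c in(('t',t),('s',s)):
    hsv=cv2.cvtColor(c['color'],cv2.COLOR_RGB2HSV).astype(int)
    m=((hsv[...,0]<12)|(hsv[...,0]>170))&(hsv[...,1]>150)&(hsv[...,2]>110)
    for z,p in((88,(589.9,122)),(82,(637.3,340.7))):
        u,v=proj(c,[[*p,z]])[0];k=np.zeros_like(m);k[int(v)-12:int(v)+13,int(u)-12:int(u)+13]=1
        ys,xs=np.nonzero(m&k);print(n,p,'proj',u.round(1),v.round(1),'red',len(xs),xs.mean().round(1) if len(xs) else '',ys.mean().round(1) if len(xs) else '')
E
```

```text
t 63.0 p [619.4 279.4 141.4] jaw-yaw -1.6702 xax [-0.0089 -0.012  -0.9999] zax [-0.995  0.099  0.008] q [ 0.32  0.7   1.15 -0.01  1.3   1.99] F [-0.1  0.1  0.2] w 34.8
637.3,340.7,140,-1.6692 -> shift [ 0.0005 -0.0628 -0.0117] turn -0.06 rows 1.5
(array([ 5.08198905e+02,  1.30331840e+02, -9.71398416e-02]), np.float64(0.07186450803886013))
(array([589.54282992, 122.70825253,   0.        ]), np.float64(0.21619065601295473))
t (589.9, 122) proj 292.9 219.2 red 36 292.4 219.6
t (637.3, 340.7) proj 193.1 199.7 red 0  
s (589.9, 122) proj 304.2 203.5 red 0  
s (637.3, 340.7) proj 193.9 219.7 red 49 192.7 218.8
```

Request:
step_arm(targets=[[[0, -0.035, -0.006, 0], [0, -0.062, -0.0117, 0], [0, -0.062, -0.0117, 0], [0, -0.062, -0.0117, 0], [0, -0.062, -0.0117, 0]]])

```text
time: 63.57
tool_pos: [637.7, 337.9, 141.1]
tcp_rot: [1.063, 1.556, -2.181]
contact_force: [-0.1, -0.6, -0.1]
grip_width: 34.9
```

Request:
step_arm(targets=[[[0.02, 0, 0, 0], [0.04, 0, 0, 0], [0.04, 0, 0, 0], [0.04, 0, 0, 0], [0.04, 0, 0, 0]]])

```text
time: 63.98
tool_pos: [638.0, 336.7, 102.5]
tcp_rot: [1.129, 1.557, -2.116]
contact_force: [-0.2, 0.3, 0.9]
grip_width: 34.7
```

```bash
python3 go.py 637.3,340.7,58,-1.6692
```

```text
t 64.0 p [638.  336.7 102.5] jaw-yaw -1.6736 xax [-0.0072 -0.0119 -0.9999] zax [-0.995  0.103  0.006] q [ 0.38  0.82  1.03 -0.01  1.3   2.06] F [-0.2  0.3  0.9] w 34.7
637.3,340.7,58,-1.6692 -> shift [ 0.0445 -0.0045  0.0009] turn -0.25 rows 1.1
```

Request:
step_arm(targets=[[[0, -0.0045, 0.0009, -0.2], [0.02, -0.0045, 0.0009, -0.2], [0.0445, -0.0045, 0.0009, -0.2], [0.0445, -0.0045, 0.0009, -0.2], [0.0445, -0.0045, 0.0009, -0.2]]])

```text
time: 64.4
tool_pos: [636.8, 340.7, 57.8]
tcp_rot: [1.054, 1.555, -2.187]
contact_force: [0.1, 0.4, -0.0]
grip_width: 34.7
```

Request:
step_arm(targets=[[[0, 0, 0, 0], [0, 0, 0, 0], [0, 0, 0, 0], [0, 0, 0, 0], [0, 0, 0, 0]]], jaw=1)

```text
time: 64.82
tool_pos: [637.7, 341.1, 59.8]
tcp_rot: [1.183, 1.558, -2.058]
contact_force: [-0.1, 0.8, 6.3]
grip_width: 18.4
```

```bash
python3 go.py
```

```text
t 64.8 p [637.7 341.1  59.8] jaw-yaw -1.67 xax [-0.0059 -0.0112 -0.9999] zax [-0.995  0.099  0.005] q [ 0.39  0.86  1.07 -0.01  1.22  2.06] F [-0.1  0.8  6.3] w 18.4
```

Request:
step_arm(targets=[[[-0.02, 0, 0, 0], [-0.05, 0, 0, 0], [-0.05, 0, 0, 0], [-0.05, 0, 0, 0], [-0.05, 0, 0, 0]]])

```text
time: 65.23
tool_pos: [637.5, 341.5, 109.1]
tcp_rot: [1.137, 1.557, -2.104]
contact_force: [0.5, -0.4, -1.8]
grip_width: 18.4
```

Request:
step_arm(targets=[[[-0.02, 0, 0, 0], [-0.035, 0, 0, 0], [-0.035, 0, 0, 0], [-0.035, 0, 0, 0], [-0.035, 0, 0, 0]]])

```text
time: 65.65
tool_pos: [637.0, 341.5, 142.1]
tcp_rot: [1.021, 1.555, -2.219]
contact_force: [0.5, -0.3, -1.0]
grip_width: 18.1
```

```bash
python3 go.py 426.6,138.4,140,-1.669
```

```text
t 65.7 p [637.  341.5 142.1] jaw-yaw -1.67 xax [-0.0097 -0.0129 -0.9999] zax [-0.995  0.099  0.008] q [ 0.39  0.79  0.97 -0.01  1.39  2.06] F [ 0.5 -0.3 -1. ] w 18.1
426.6,138.4,140,-1.669 -> shift [0.0067 0.2229 0.1892] turn -0.06 rows 7.0
```

Request:
step_arm(targets=[[[0, 0.028, 0.024, 0], [0, 0.056, 0.047, 0], [0, 0.056, 0.047, 0], [0, 0.056, 0.047, 0], [0, 0.056, 0.047, 0]]])

```text
time: 66.07
tool_pos: [585.1, 290.6, 142.9]
tcp_rot: [1.027, 1.555, -2.215]
contact_force: [0.1, -0.2, -0.2]
grip_width: 17.9
```

Request:
step_arm(targets=[[[0, 0.028, 0.024, 0], [0, 0.056, 0.047, 0], [0, 0.056, 0.047, 0], [0, 0.056, 0.047, 0], [0, 0.056, 0.047, 0]]])

```text
time: 66.48
tool_pos: [534.7, 240.5, 144.7]
tcp_rot: [1.16, 1.558, -2.081]
contact_force: [0.3, -0.2, -0.3]
grip_width: 18.2
```

Request:
step_arm(targets=[[[0, 0.028, 0.024, 0], [0, 0.056, 0.047, 0], [0, 0.056, 0.047, 0], [0, 0.056, 0.047, 0], [0, 0.056, 0.047, 0]]])

```text
time: 66.9
tool_pos: [484.7, 190.4, 146.4]
tcp_rot: [1.39, 1.56, -1.851]
contact_force: [-0.2, -0.1, 0.1]
grip_width: 18.3
```

Request:
step_arm(targets=[[[0, 0.028, 0.024, 0], [0, 0.054, 0.047, 0], [0, 0.054, 0.047, 0], [0, 0.054, 0.047, 0], [0, 0.054, 0.047, 0]]])

```text
time: 67.32
tool_pos: [434.8, 142.2, 147.7]
tcp_rot: [1.679, 1.561, -1.562]
contact_force: [-0.4, 0.6, 0.5]
grip_width: 18.2
```

Request:
step_arm(targets=[[[0, 0, 0, 0], [0, 0, 0, 0], [0, 0, 0, 0], [0, 0, 0, 0], [0, 0, 0, 0]]])

```text
time: 67.73
tool_pos: [434.9, 142.4, 147.6]
tcp_rot: [1.67, 1.561, -1.57]
contact_force: [-0.4, 0.6, -0.8]
grip_width: 18.1
```

```bash
python3 go.py 426.6,138.4,116,-1.669
```

```text
t 67.7 p [434.9 142.4 147.6] jaw-yaw -1.6698 xax [ 0.     -0.0096 -1.    ] zax [-0.995  0.099 -0.001] q [ 0.16  0.31  1.82 -0.01  1.02  1.83] F [-0.4  0.6 -0.8] w 18.1
426.6,138.4,116,-1.669 -> shift [0.0317 0.0045 0.0079] turn -0.04 rows 0.8
```

Request:
step_arm(targets=[[[0, 0.0045, 0.0079, 0], [0.015, 0.0045, 0.0079, 0], [0.03, 0.0045, 0.0079, 0], [0.03, 0.0045, 0.0079, 0], [0.03, 0.0045, 0.0079, 0]]])

```text
time: 68.15
tool_pos: [425.8, 138.2, 117.5]
tcp_rot: [1.485, 1.561, -1.756]
contact_force: [-0.4, -0.3, -0.4]
grip_width: 18.4
```

Request:
step_arm(targets=[[[0, 0, 0, 0], [0, 0, 0, 0], [0, 0, 0, 0], [0, 0, 0, 0], [0, 0, 0, 0]]])

```text
time: 68.57
tool_pos: [426.0, 138.2, 117.8]
tcp_rot: [1.551, 1.561, -1.689]
contact_force: [-0.3, -0.0, 0.3]
grip_width: 18.2
```

```bash
python3 go.py 426.8,138.4,104,-1.669
```

```text
t 68.6 p [426.  138.2 117.8] jaw-yaw -1.6699 xax [-0.0012 -0.0098 -1.    ] zax [-0.995  0.099  0.   ] q [ 0.15  0.34  1.88 -0.01  0.93  1.83] F [-0.3 -0.   0.3] w 18.2
426.8,138.4,104,-1.669 -> shift [ 0.0138 -0.0004 -0.0008] turn -0.05 rows 0.3
```

Request:
step_arm(targets=[[[0, -0.0004, -0.0008, 0], [0.005, -0.0004, -0.0008, 0], [0.01, -0.0004, -0.0008, 0], [0.0138, -0.0004, -0.0008, 0], [0.0138, -0.0004, -0.0008, 0]]])

```text
time: 68.98
tool_pos: [426.1, 138.3, 102.9]
tcp_rot: [1.354, 1.56, -1.887]
contact_force: [-1.3, 0.2, -0.6]
grip_width: 17.9
```

Request:
step_arm(targets=[[[0.003, 0, 0, 0], [0.006, 0, 0, 0], [0.009, 0, 0, 0], [0.009, 0, 0, 0], [0.009, 0, 0, 0]]])

```text
time: 69.4
tool_pos: [425.9, 138.2, 93.7]
tcp_rot: [1.318, 1.56, -1.922]
contact_force: [-0.5, -0.1, -0.5]
grip_width: 17.8
```

```bash
python3 go.py 426.8,138.4,75,-1.669
```

```text
t 69.4 p [425.9 138.2  93.7] jaw-yaw -1.6699 xax [-0.0037 -0.0102 -0.9999] zax [-0.995  0.099  0.003] q [ 0.15  0.37  1.9  -0.01  0.87  1.83] F [-0.5 -0.1 -0.5] w 17.8
426.8,138.4,75,-1.669 -> shift [ 0.0187 -0.0005 -0.0009] turn -0.05 rows 0.4
```

Request:
step_arm(targets=[[[0.004, -0.0003, -0.0006, 0], [0.009, -0.0003, -0.0006, 0], [0.014, -0.0003, -0.0006, 0], [0.018, -0.0003, -0.0006, 0], [0.018, -0.0003, -0.0006, 0]]])

```text
time: 69.82
tool_pos: [425.9, 138.1, 74.7]
tcp_rot: [1.185, 1.559, -2.056]
contact_force: [-0.2, -0.3, -0.3]
grip_width: 18.3
```

Request:
step_arm(targets=[[[0.003, 0, 0, 0], [0.006, 0, 0, 0], [0.008, 0, 0, 0], [0.008, 0, 0, 0], [0.008, 0, 0, 0]]])

```text
time: 70.23
tool_pos: [425.8, 138.0, 66.7]
tcp_rot: [1.169, 1.559, -2.072]
contact_force: [-0.5, 0.7, -1.6]
grip_width: 18.2
```

```bash
python3 go.py 426.8,138.4,65,-1.669
```

```text
t 70.2 p [425.8 138.   66.7] jaw-yaw -1.6698 xax [-0.0058 -0.0105 -0.9999] zax [-0.995  0.099  0.005] q [ 0.15  0.42  1.93 -0.01  0.8   1.83] F [-0.5  0.7 -1.6] w 18.2
426.8,138.4,65,-1.669 -> shift [ 0.0016 -0.0005 -0.001 ] turn -0.05 rows 0.0
```

Request:
step_arm(targets=[[[0.001, 0, -0.0005, 0], [0.002, 0, -0.0005, 0], [0.002, 0, -0.0005, 0], [0.002, 0, -0.0005, 0], [0.002, 0, -0.0005, 0]]])

```text
time: 70.65
tool_pos: [426.5, 138.0, 65.6]
tcp_rot: [1.25, 1.559, -1.991]
contact_force: [-2.8, -0.8, 9.6]
grip_width: 18.2
```

```bash
python3 go.py 426.8,138.4,65,-1.669
```

```text
t 70.7 p [426.5 138.   65.6] jaw-yaw -1.6698 xax [-0.0046 -0.0104 -0.9999] zax [-0.995  0.099  0.004] q [ 0.15  0.42  1.93 -0.01  0.79  1.83] F [-2.8 -0.8  9.6] w 18.2
426.8,138.4,65,-1.669 -> shift [ 0.0006 -0.0005 -0.0002] turn -0.05 rows 0.0
```

Request:
step_arm(targets=[[[0, 0, 0, 0], [0, 0, 0, 0], [0, 0, 0, 0], [0, 0, 0, 0], [0, 0, 0, 0]]], jaw=0.62)

```text
time: 71.07
tool_pos: [426.5, 138.0, 65.5]
tcp_rot: [1.236, 1.559, -2.004]
contact_force: [0.1, -0.2, 0.9]
grip_width: 34.7
```

Request:
step_arm(targets=[[[-0.02, 0, 0, 0], [-0.05, 0, 0, 0], [-0.085, 0, 0, 0], [-0.1, 0, 0, 0], [-0.1, 0, 0, 0]]])

```text
time: 71.48
tool_pos: [429.2, 139.4, 168.9]
tcp_rot: [1.928, 1.561, -1.312]
contact_force: [-0.3, -0.7, 0.5]
grip_width: 34.9
```

Request:
step_arm(targets=[[[0, -0.035, 0, 0], [0, -0.07, 0, 0], [0, -0.105, 0, 0], [0, -0.12, 0, 0], [0, -0.12, 0, 0]]])

```text
time: 71.9
tool_pos: [440.5, 261.4, 166.4]
tcp_rot: [1.79, 1.562, -1.448]
contact_force: [-0.5, -0.6, 0.6]
grip_width: 34.9
```

Request:
step_arm(targets=[[[0, -0.035, 0, 0], [0, -0.07, 0, 0], [0, -0.105, 0, 0], [0, -0.12, 0, 0], [0, -0.12, 0, 0]]])

```text
time: 72.32
tool_pos: [451.6, 382.6, 163.8]
tcp_rot: [1.657, 1.561, -1.577]
contact_force: [-0.4, -0.7, -0.6]
grip_width: 34.6
```

```bash
python3 go.py; python3 - <<'E'
from h import *
t=cap('top','t20.png');s=cap('side','s20.png')
print(fit([t],'yellow',KB+[0,0,46],[508.4,129.6,-.098],1.06),fit([t],'blue',CR,[508.4,129.6,-.098],1.2))
W=cloud(t)
for p in((589.5,122.5),(426.6,138)):
    print(fit([t],'red',cyl(9.5,60,88),[*p,0],1.6,False),np.nanmax(W[(abs(W[...,0]-p[0])<6)&(abs(W[...,1]-p[1])<6)][:,2]).round(1))
cv2.imwrite('pics/t20c.png',np.hstack([cv2.resize(c['color'][i:i+150,j:j+130],None,fx=3,fy=3,interpolation=2)[...,::-1] for c,i,j in((t,190,235),(s,180,250))]))
E
```

```text
t 72.3 p [451.6 382.6 163.8] jaw-yaw -1.6641 xax [-1.0e-04 -9.4e-03 -1.0e+00] zax [-0.996  0.093 -0.001] q [ 0.58  0.52  1.42 -0.01  1.21  2.24] F [-0.4 -0.7 -0.6] w 34.6
(array([ 5.08299869e+02,  1.30305406e+02, -9.69572098e-02]), np.float64(0.07380365938687561)) (array([ 5.08384518e+02,  1.29555720e+02, -9.91406581e-02]), np.float64(0.007306243637160259))
(array([589.550376  , 122.71253984,   0.        ]), np.float64(0.21619022908693752)) 91.3
(array([427.35246612, 138.22923131,   0.        ]), np.float64(0.26159221346345085)) 91.7
```

View pics/t20c.png

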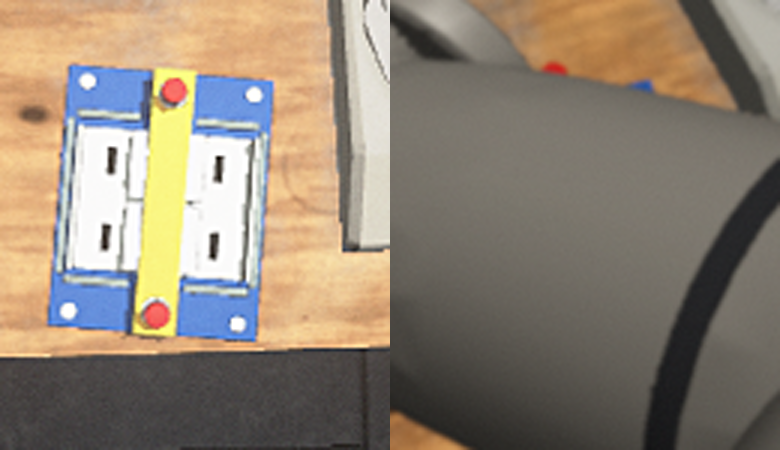

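```bash
python3 -c "
from plant import bot
print(bot.close_job())"
```

```text
the job is handed in; nothing more can be done
None
```

I packed the cradle and handed the job in at about 72 s of the 210 s allowed. The hand-in reports no verdict, so the checks below are my own.

- **Long channels:** both lie legs up in the two slots, and they were still in place in the last top picture.
- **Short channels:** both are nested legs down over the middle strip, about 28 mm either side of centre.
- **Keeper bar:** it lies on both lugs. The last top-camera fit put it within about 1 mm and 2 mrad of the cradle's centre line.
- **Pins:** both went down freely and stopped against the bar at about 9.5 N. They stopped within 0.2 mm of the height expected for fully home, and each stands within about 1 mm of its lug hole. The depth image puts their heads at about 91 mm where 88 mm is expected, within a few mm of its noise.
- **Timer, vial and purple look-alikes:** I did not reach for any of them, and the timer and vial looked unmoved in the pictures that showed them. I did not measure their positions at the end.

Two checks were weaker or showed trouble:

- **Side camera:** the arm blocked the side view at the end, so the last checks rest on the top camera and the force and height readings alone.
- **Tool tilt:** the tool drifted to about 0.05 rad off vertical partway through. I brought it back to about 0.01 rad before picking up the keeper.

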